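# File an index plate in the lever arch file on the grossing bench

### The arm

A 7-joint arm with a two-finger parallel gripper is mounted at the origin on the work surface. World frame = base frame: x ahead of the robot, y to its left, z up, the work surface at z = 0. Lengths are in m, angles in degrees, forces in N, time in s.
With the tool pointing down it reaches from about 0.425 to 0.975 m from the base axis. Payload 16.7 kg.
Tool frame: the origin (TCP) lies midway between the tips of the shut fingers; the grasp point (between the pads) lies 19 mm behind it; z points along the fingers, y is the line along which they close (so a half turn about z gives the same grasp; the last joint's range is limited). The gripper opens to 85 mm and grips with 20 to 120 N. Pads are 22 mm wide; open, the fingers measure 114 mm over their backs; the gripper's body (76 mm by 85 mm) begins 54 mm behind the grasp point. The pads swing forward as they close: fully open they stand 13 mm farther back than shut.
Start: joints at [-84.196, 24.414, 4.234, 92.017, -1.954, 63.644, -3.845], TCP at [0.168, 0.654, 0.192] pointing down, gripper open.
Joint ranges: [-163.25, 163.25], [-28.42, 122.38], [-70.27, 78.77], [12.13, 141.07], [-58.53, 238.53], [9.26, 117.41], [-156.51, 156.51]. Speed limits (degrees/s): [108.29, 108.29, 136.94, 136.94, 172.46, 172.46, 172.46].

### API

Orientations are given as [roll, pitch, yaw] about the fixed x, y, z axes, in that order (R = Rz(yaw) Ry(pitch) Rx(roll)).
In Python, from rig import readout, capture, manip gives the robot as it stands.
- The arm moves only by the tool play_rows, never from a script. Its argument "motion" is text: rows parted by semicolons, each of 7 numbers parted by spaces: the shift along the tool's x, y, z in m, then the turn, a rotation vector about the tool's x, y, z in degrees, then the gripper's target within -1 to 1 (shut at 1, half-way at 0, fully open at -1). In form: tx ty tz rx ry rz jaw; .... A call has exactly 5 rows; each row is the pose to reach, as a shift and turn from the pose commanded when the call began, along the tool's axes at that moment; what a row does not reach only later rows make up. A row lasts 1/12 s, in which the tool goes at most 41.7 mm and 7.16 degrees, less where a joint would pass 70% of its speed; a pose out of reach is approached as far as the arm can. A call with a gripper value outside its range is refused whole. The fingers move at their own pace and stop on an object; the grip force is fixed at half the most. Time passes only in rows, so rows that repeat a pose let the fingers close, or fill a call up. It gives the time, the measured TCP pose, the force, the opening and the grip force at its end, in the units of the state.
- readout.state(): the state, without advancing time (a new reading comes with each control period).
- capture(name): name is "scene" or "top"; returns a dict with "pixels" (384x512x3 uint8, red, green, blue), "mtx" (3x3 intrinsics, pixels), "eye" and "attitude" of the camera in the world. Camera axes: x right, y up, looking along -z (the intrinsics and any distortion apply to the point x, -y, -z); pixel columns grow to the right and rows downward; lengths in m; the calibration is good to about 2 mm. A picture is of the moment at which its call begins. There is no depth.
- manip.finish_job(): hands the job in; it is judged then, once.
The state is a dict: "time": time; "joint_pos": joint angles; "joint_velocities": joint speeds; "effort": joint torques, N m; "ee_pos": TCP position; "tool_rot": TCP orientation; "contact_force": force on the tool from outside, world axes, zero at the start; "ft_torque": the same for the moment, N m; "opening": opening from 0.0 (shut) to 1.0 (fully open); "gripper_force": force on a finger pad.
Only numpy, scipy, OpenCV 4.12 (cv2) and the standard library are available. Lean on these libraries where they do the work, as an engineer would, in place of code of your own. Each camera call takes 0.05 s, during which the arm holds its last target. There are 200 camera calls.

### The job

File the loose punched index plate in the lever arch file that lies open on the bench: lift the loop lever until the rings spring fully open, lower the plate over the two posts until it lies flat on the filed sheets, then press the lever fully home again and bear down on its stop with about 1 kg (10 N) for a moment so that the rings bite. The mechanism sits on weak rivets, so never push down on it with more than 1.8 kg (18 N), and leave the tray, jar and bottle where they are.

Things in the scene. Friction and masses are not known exactly. Their poses are not given: they have to be found in the camera images.
- file: Black lever arch file lying open, fixed. Origin: bench level, midway between its two posts; z up, +x from posts to lever bar, y along the post line. Board 4 mm thick, x -130 to +135 mm, y +-115; flat spine and cover on to x = +371. Filed sheets x -98 to +14, y +-85, top at 16 mm. The mechanism (posts, arches, lever, hinge) stands up to 4 mm above or below nominal, unmeasured.
- posts (a point): Midway between the nominal tops of the two upright steel posts, 62 mm above the bench (true height up to 4 mm off). Posts 8 mm in diameter, last 7 mm conical to 3 mm, standing at y = +-40 mm of the file.
- arches (a point): Nominal centre of the arches' hinge axis (along the file's y, 22 mm above the bench). Two 6 mm steel arches at y = +-40 mm rise from it to about 70 mm above the bench and, closed, reach 45 mm in -x onto the post tops; driven by the lever they swing up and away to +x.
- hinge (a point): Nominal centre of the lever's hinge axis, along the file's y: x = +30 mm, y = 0 of the file, 28 mm above the bench (true height up to 4 mm off, with the whole mechanism). The hinge is stiff: friction of about 3 N at the bar.
- bar_home (a point): Nominal centre of the lever's cross bar when home (fixed point, does not follow the lever): 85 mm in +x of the hinge, 8 mm above it, 36 mm above the bench. The true bar is up to 4 mm higher or lower and up to 6 mm nearer to or farther from the hinge. Bar 10 mm in diameter, 66 mm long along the file's y; 7 mm legs at y = +-28 mm. Free room between the legs and beyond the bar down to the board.
- lever (a joint): Angle of the steel U lever, rad: 0 home (solid stop, rings closed), 1.0 open (stop, arches turned 0.9); opening swings the bar up and back about the file's -y. An over-centre spring pushes it open above about 0.06, with up to 7 N at the bar: it springs open from about 0.25; closing takes up to about 10 N near 0.5, less near home. Friction may leave it standing anywhere in 0 to 0.2.
- mount (a joint): How far the mechanism (posts, arches, lever) sinks on its springy rivets under the net downward push on it, m, positive downward: about 0.05 mm per newton, 0 unloaded, so 10 N is 0.5 mm, less than the reading's noise. Squeezing the bar does not count, only pushing down.
- plate_c (a point): Centre of the loose white plastic index plate, 20 mm above its underside. Plate 110 (x) x 130 (y) x 4 mm, about 80 g, an upright grip rib at its middle: 36 mm along x, 10 mm thick in y, top 40 mm above the underside. Two holes 12 (x) by 14 mm (y) at x = +41, y = +-40 mm from the centre. Plate's axes, z up.
- seat (a point): Where plate_c lies when the plate is filed: 41 mm from the post line in the file's -x, 38 mm above the bench; the plate's axes then match the file's.
- tray: Clear tray 110 x 120 x 35 mm with yellow cassettes, origin at the middle of its underside. Bystander.
- jar: Specimen jar, 64 mm diameter, 85 mm tall, origin at the middle of its underside. Bystander.
- bottle: Amber bottle, 52 mm diameter, 120 mm tall, origin at the middle of its underside. Bystander.
Things that resemble listed ones, but are neither listed nor needed, are in the scene too. Leave any blue or purple look-alike of the part that bears plate_c alone.

How it is judged:
By the outcome, as a careful person would: the job done as asked, in the order asked, and still so for the second after the job is handed in, with the robot touching nothing.
It also fails if it takes over 72 s, if anything falls off the work surface, if the arm or the gripper's body presses on something with over 40 N, if the wrist force passes 120 N, or if a joint passes its speed limit or range.

## Working session

There is one attempt and no reset: what is moved stays moved. The work goes in short steps, Python scripts to look and compute and a tool call to move; the robot and the scene stay as the last step left them, time stands still between calls to the robot, and variables do not carry over. Pictures are saved under pics/ and viewed, at most 10 in all, crops included, and the job is handed in when it is done.

Besides the shell and the picture viewer there is one more tool, called after "Call:" by a JSON object that holds its "fn" and its "kwargs". play_rows: Moves the arm, as the interface text tells. Its arguments: {"type":"object","properties":{"motion":{"type":"string"}},"required":["motion"]}

```bash
mkdir -p pics; ls; python3 - <<'E'
from rig import readout, capture
import cv2, json
for n in ("scene","top"):
    c=capture(n); cv2.imwrite(f"pics/{n}0.png",c["pixels"][:,:,::-1])
    print(n,c["mtx"],c["eye"],c["attitude"],[k for k in c])
s=readout.state(); print(s)
E
```

```text
pics
scene [[349.26544353   0.         261.8898581 ]
 [  0.         349.26544353 194.74965685]
 [  0.           0.           1.        ]] [ 1.01092896 -0.37050228  1.06399248] [35.02865101 -0.82401062 51.01772624] ['pixels', 'mtx', 'eye', 'attitude']
top [[441.202813     0.         261.04600208]
 [  0.         441.202813   191.07905701]
 [  0.           0.           1.        ]] [0.29022875 0.05804178 1.27124298] [  7.64938002   0.65965188 -89.96933439] ['pixels', 'mtx', 'eye', 'attitude']
{'time': 0.1, 'joint_pos': array([-84.19371287,  24.44655171,   4.23184496,  92.04803107,
        -1.95430498,  63.6444056 ,  -3.84304629]), 'joint_velocities': array([ 0.03768465, -0.09930016, -0.12682291, -0.00362375,  0.05128726,
       -0.01730378, -0.01169793]), 'effort': array([ 7.72634841e-03, -9.51529312e+01,  3.77183542e+00, -4.64407504e+01,
        1.98305858e-02,  6.50321745e-03, -3.42344606e-05]), 'ee_pos': array([0.16747274, 0.65346548, 0.1912794 ]), 'tool_rot': array([-1.79933320e+02,  4.39709918e-03,  1.65627111e+02]), 'contact_force': array([ 0.08461249,  0.34982735, -0.29253899]), 'ft_torque': array([ 0.02952341, -0.00653219,  0.01223535]), 'gripper_force': 0.0, 'opening': 0.9981386409244997}
```

View pics/scene0.png

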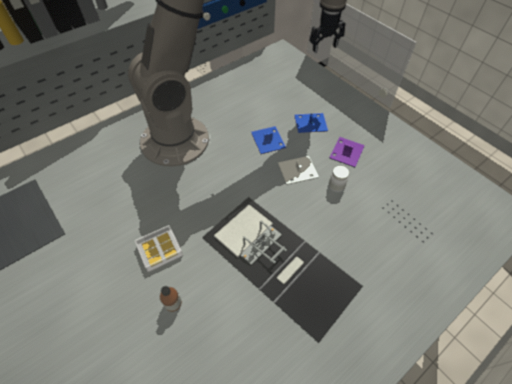

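View pics/top0.png

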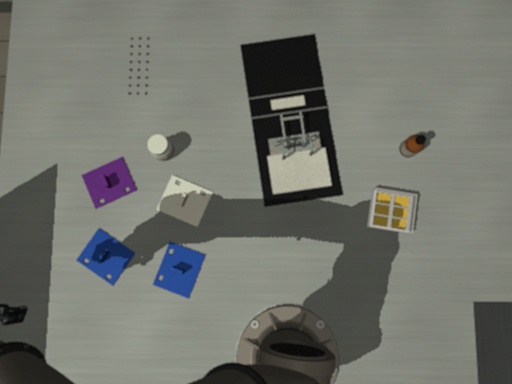

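The scene shows the file at scene (280,265) and top (295,120). The plate candidates in the top view are white (185,201), purple (110,182), blue (105,256) and blue (180,270). Only the white one fits the description. I'll confirm it in a crop.

```bash
python3 - <<'E'
import cv2, numpy as np
t=cv2.imread("pics/top0.png"); s=cv2.imread("pics/scene0.png")
def c(i,x,y,w,h,W,H): return cv2.resize(i[y:y+h,x:x+w],(W,H),interpolation=cv2.INTER_CUBIC)
a=c(t,235,25,115,190,363,600)          # x3.158
b=c(t,150,170,70,60,350,300)            # x5
d=c(s,200,150,140,120,350,300) #x2.5
cv2.imwrite("pics/crop1.png",np.hstack([a,np.vstack([b,d])]))
E
```

```text
(no output)
```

View pics/crop1.png

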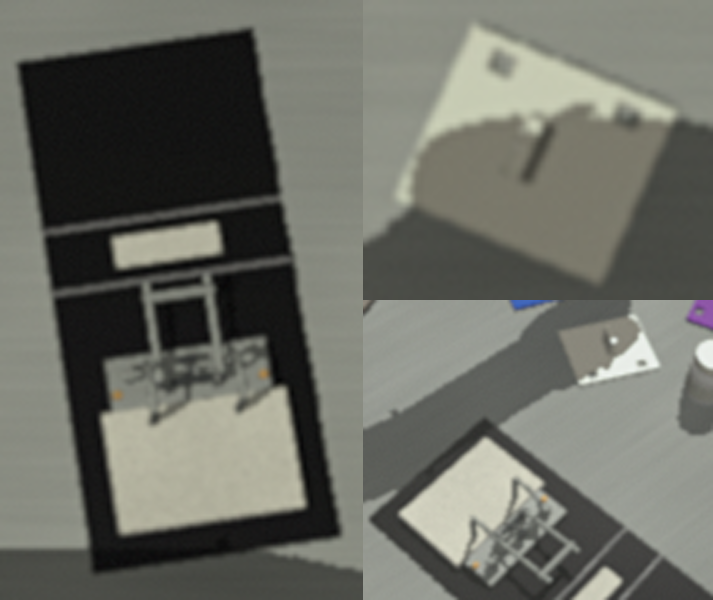

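The crop confirms the white plate: holes near top px (177,182) and (203,193), rib at (184,199), so plate +x points up in the image. The file's lever bar is at top px (293,117). Next I'll rectify the view onto the board plane and fit both.

```bash
cat > h.py <<'E'
import numpy as np, cv2
from scipy.spatial.transform import Rotation as R
from rig import readout, capture
def cam(c):
    A=R.from_euler('xyz',c["attitude"],degrees=True).as_matrix()@np.diag([1,-1,-1])
    return c["mtx"],A,np.array(c["eye"])
def proj(c,P):
    K,A,e=cam(c); q=(np.atleast_2d(P)-e)@A@K.T; return q[:,:2]/q[:,2:]
def ray(c,uv,z):
    K,A,e=cam(c); d=A@np.linalg.solve(K,[uv[0],uv[1],1.]); return e+d*(z-e[2])/d[2]
def rect(c,z,x0,x1,y0,y1,s=1000):
    # image: col = (y1-y)*s, row=(x1-x)*s
    w=np.array([[x0,y0,z],[x0,y1,z],[x1,y1,z],[x1,y0,z]])
    dst=np.array([[(y1-p[1])*s,(x1-p[0])*s] for p in w],np.float32)
    H=cv2.getPerspectiveTransform(proj(c,w).astype(np.float32),dst)
    return cv2.warpPerspective(c["pixels"],H,(int((y1-y0)*s),int((x1-x0)*s)),flags=cv2.INTER_CUBIC)
E
python3 - <<'E'
from h import *
for n in("top","scene"):
    c=capture(n)
    np.save(f"pics/{n}.npy",c,allow_pickle=True)
    x0,x1,y0,y1=.1,.8,-.3,.45
    im=rect(c,.004,x0,x1,y0,y1).astype(int)
    m=((im.max(2)<45)).astype(np.uint8)
    m=cv2.morphologyEx(m,cv2.MORPH_OPEN,np.ones((7,7)))
    cs,_=cv2.findContours(m,cv2.RETR_EXTERNAL,cv2.CHAIN_APPROX_NONE)
    cs=[k for k in cs if cv2.contourArea(k)>1500]
    P=[]
    for k in cs:
        k=k[:,0]; x=x1-k[:,1]/1000; y=y1-k[:,0]/1000
        s=(y>-.2)&(y<.2)&(x>.3); P.append(np.c_[x,y][s])
        print(n,len(k),x.min(),x.max(),y.min(),y.max())
    r=cv2.minAreaRect(np.vstack(P).astype(np.float32)); print("file",r,cv2.boxPoints(r))
    # plate: yellowish (R-B) vs table
    g=im[:,:,0]-im[:,:,2]
    m=((g>8)&(im.max(2)>70)&(im.max(2)-im.min(2)<70)).astype(np.uint8); m=cv2.morphologyEx(m,cv2.MORPH_OPEN,np.ones((7,7)))
    cs,_=cv2.findContours(m,cv2.RETR_EXTERNAL,cv2.CHAIN_APPROX_NONE)
    for k in cs:
        if cv2.contourArea(k)>2000:
            k=k[:,0];q=np.c_[x1-k[:,1]/1000,y1-k[:,0]/1000].astype(np.float32)
            print("plate?",cv2.minAreaRect(q))
E
```

```text
top 168 0.627 0.675 -0.043999999999999984 0.0040000000000000036
top 1603 0.41800000000000004 0.7070000000000001 -0.15999999999999998 0.09800000000000003
top 232 0.687 0.743 0.03200000000000003 0.10699999999999998
top 314 0.7030000000000001 0.767 -0.11999999999999994 -0.01100000000000001
top 520 0.747 0.8 -0.11000000000000004 0.11699999999999999
file ((0.6242300271987915, -0.02161000669002533), (0.38721171021461487, 0.2272641360759735), 8.130101203918457) [[ 0.4165      0.06350001]
 [ 0.44864002 -0.16148002]
 [ 0.8319601  -0.10672002]
 [ 0.79982007  0.11826001]]
plate? ((0.11900000274181366, 0.024500001221895218), (0.14100000262260437, 0.03599999099969864), 90.0)
plate? ((0.434182345867157, 0.2967230975627899), (0.13728943467140198, 0.11819462478160858), 66.68228149414062)
plate? ((0.5227494239807129, -0.03733675926923752), (0.12032601237297058, 0.17702610790729523), 8.343893051147461)
plate? ((0.5934999585151672, 0.37949997186660767), (0.06499998271465302, 0.08100001513957977), 90.0)
plate? ((0.7273631691932678, -0.0055758170783519745), (0.035208284854888916, 0.10456247627735138), 8.426986694335938)Traceback (most recent call last):
  File "<stdin>", line 16, in <module>
    return _nx.concatenate(arrs, 0, dtype=dtype, casting=casting)
           ~~~~~~~~~~~~~~~^^^^^^^^^^^^^^^^^^^^^^^^^^^^^^^^^^^^^^^
ValueError: need at least one array to concatenate
```

```bash
python3 - <<'E'
from h import *
yaw=np.radians(8.2); O=np.array([.5613,-.0305,0]); Rf=R.from_euler('z',yaw).as_matrix()
F=lambda p:O+np.array(p)@Rf.T
out=[]
for n,x,y,w,h,s in(("top",240,85,100,75,8),("scene",225,210,80,75,8)):
    c=np.load(f"pics/{n}.npy",allow_pickle=True).item()
    im=cv2.resize(np.ascontiguousarray(c["pixels"][y:y+h,x:x+w,::-1]),None,fx=s,fy=s,interpolation=cv2.INTER_CUBIC)
    def dl(a,b,col):
        p=((proj(c,F([a,b]))-[x-.5,y-.5])*s).astype(int); cv2.line(im,tuple(map(int,p[0])),tuple(map(int,p[1])),col,1)
    dl([.115,-.033,.036],[.115,.033,.036],(0,0,255))
    for q in(-.04,.04): dl([0,q,.016],[0,q,.062],(0,255,0)); dl([.03,q*.7,.028],[.115,q*.7,.036],(255,255,0))
    C=[[-.098,-.085,.016],[.014,-.085,.016],[.014,.085,.016],[-.098,.085,.016]]
    for i in range(4): dl(C[i],C[(i+1)%4],(255,0,255))
    B=[[-.13,-.115,.004],[.371,-.115,.004],[.371,.115,.004],[-.13,.115,.004]]
    for i in range(4): dl(B[i],B[(i+1)%4],(0,165,255))
    out.append(im)
W=max(i.shape[1] for i in out)
im=np.vstack([np.pad(i,((0,0),(0,W-i.shape[1]),(0,0))) for i in out])
cv2.imwrite("pics/ov.png",cv2.resize(im,(400,600)) if 0 else out[0]); cv2.imwrite("pics/ov2.png",out[1])
E
```

```text
(no output)
```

View pics/ov.png

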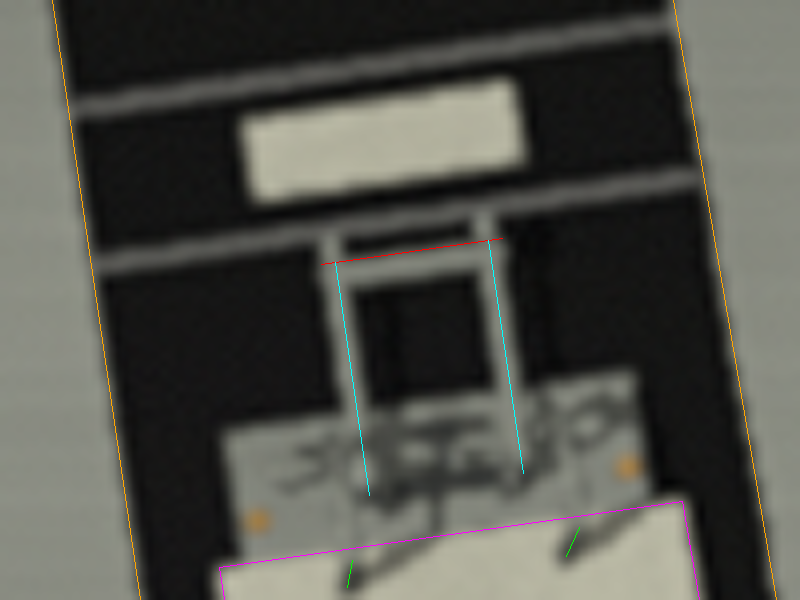

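View pics/ov2.png

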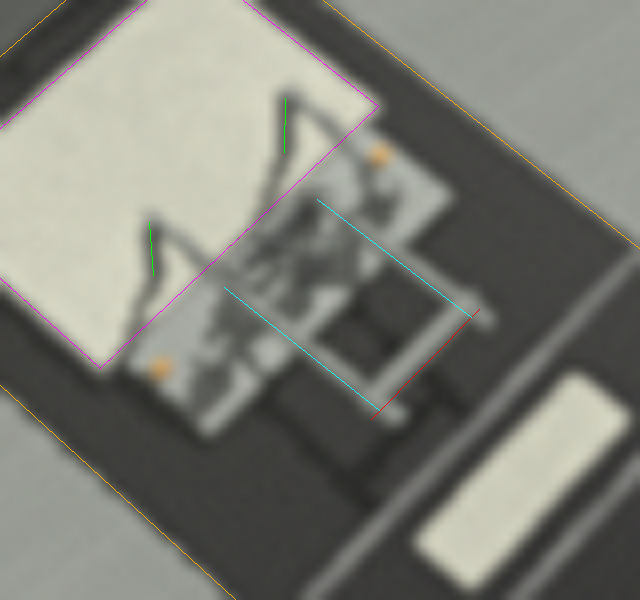

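The overlay puts the bar about 5 mm nearer the hinge and 4 mm higher than nominal, so at about x=110 mm, z=40 mm. The sheets and posts match the fit. Moving over the bar now.

```bash
cat >> h.py <<'E'
O=np.array([.5613,-.0305,0]); YF=8.2
Rf=R.from_euler('z',YF,degrees=True).as_matrix()
F=lambda p:O+Rf@np.array(p,float)
def tool(p,ydir,tilt=0,tilt_axis=None):
    "tool pointing down at p, y axis at world angle ydir"
    r=R.from_euler('xyz',[180,0,ydir+90],degrees=True)
    if tilt: r=R.from_rotvec(np.radians(tilt)*np.array(tilt_axis))*r
    return np.array(p,float),r
def go(p,r):
    s=readout.state(); r0=R.from_euler('xyz',s["tool_rot"],degrees=True)
    d=r0.inv().apply(p-s["ee_pos"]); w=(r0.inv()*r).as_rotvec(degrees=True)
    print("shift",d.round(4),"turn",w.round(2)," F",s["contact_force"].round(1),"t",s["time"],"ee",s["ee_pos"].round(4),"op",round(s["opening"],3))
E
python3 -c "
from h import *
go(*tool(F([.110,0,.11]),8.2)); go(*tool(F([.110,0,.11]),188.2))"
```

```text
shift [-0.6529 -0.5227  0.0819] turn [-4.000e-02  3.000e-02  6.743e+01]  F [ 0.3  0.1 -0.2] t 0.2 ee [0.1675 0.6536 0.1915] op 0.998
shift [-0.6529 -0.5227  0.0819] turn [-3.0000e-02 -5.0000e-02 -1.1257e+02]  F [ 0.3  0.1 -0.2] t 0.2 ee [0.1675 0.6536 0.1915] op 0.998
```

Call:
{"fn": "play_rows", "kwargs": {"motion": "-0.033 -0.026 0 0 0 3.5 -1; -0.066 -0.052 0 0 0 7 -1; -0.1 -0.078 0 0 0 10.5 -0.5; -0.13 -0.104 0 0 0 14 0; -0.163 -0.13 0 0 0 17.5 0"}}

```text
time: 0.62
ee_pos: [0.2936, 0.4858, 0.1918]
tool_rot: [-180.0, -0.0, 148.0]
contact_force: [1.1, 0.6, -0.1]
opening: 0.603
gripper_force: 0.0
```

```bash
python3 -c "
from h import *
go(*tool(F([.110,0,.11]),8.2))"
```

```text
shift [-0.5848 -0.2246  0.0817] turn [-2.000e-02 -0.000e+00  4.976e+01]  F [ 1.1  0.6 -0.1] t 0.6167 ee [0.2936 0.4858 0.1918] op 0.603
```

Call:
{"fn": "play_rows", "kwargs": {"motion": "-0.038 -0.0146 0 0 0 5 0; -0.076 -0.0292 0 0 0 10 0; -0.114 -0.0438 0 0 0 15 0; -0.152 -0.0584 0 0 0 20 0; -0.19 -0.073 0 0 0 25 0"}}

```text
time: 1.03
ee_pos: [0.4165, 0.3236, 0.1921]
tool_rot: [180.0, -0.0, 122.9]
contact_force: [0.1, 1.2, 0.0]
opening: 0.502
gripper_force: 0.0
```

```bash
python3 -c "
from h import *
go(*tool(F([.110,0,.11]),8.2))"
```

```text
shift [-0.422   0.0292  0.0819] turn [ 1.000e-02 -2.000e-02  2.469e+01]  F [0.1 1.2 0. ] t 1.0333 ee [0.4165 0.3236 0.1921] op 0.502
```

Call:
{"fn": "play_rows", "kwargs": {"motion": "-0.041 0.0028 0 0 0 5 0; -0.082 0.0056 0 0 0 10 0; -0.123 0.0085 0 0 0 15 0; -0.164 0.0113 0 0 0 20 0; -0.205 0.0142 0 0 0 24.7 0"}}

```text
time: 1.45
ee_pos: [0.5405, 0.1597, 0.1921]
tool_rot: [180.0, -0.0, 98.2]
contact_force: [1.0, 0.8, 0.5]
opening: 0.498
gripper_force: 0.0
```

```bash
python3 -c "
from h import *
go(*tool(F([.110,0,.11]),8.2))"
```

```text
shift [-0.1912  0.1035  0.0821] turn [ 0.02 -0.02 -0.01]  F [1.  0.8 0.5] t 1.45 ee [0.5405 0.1597 0.1921] op 0.498
```

Call:
{"fn": "play_rows", "kwargs": {"motion": "-0.036 0.0195 0 0 0 0 0; -0.072 0.039 0 0 0 0 0; -0.108 0.0585 0 0 0 0 0; -0.15 0.081 0 0 0 0 0; -0.1912 0.1035 0.02 0 0 0 0"}}

```text
time: 1.87
ee_pos: [0.6641, -0.0035, 0.1793]
tool_rot: [179.8, 0.0, 98.4]
contact_force: [1.0, 1.0, -0.0]
opening: 0.5
gripper_force: 0.0
```

Call:
{"fn": "play_rows", "kwargs": {"motion": "0 0 0.02 0 0 0 0; 0 0 0.04 0 0 0 0; 0 0 0.062 0 0 0 0; 0 0 0.062 0 0 0 0; 0 0 0.062 0 0 0 0"}}

```text
time: 2.28
ee_pos: [0.661, -0.0014, 0.1146]
tool_rot: [-179.9, 0.0, 98.4]
contact_force: [0.3, -0.6, 0.4]
opening: 0.501
gripper_force: 0.0
```

```bash
python3 -c "
from h import *
go(*tool(F([.110,0,.021]),8.2))
o=[]
for n,x,y,w,h in(('top',245,60,90,90),('scene',225,180,90,90)):
    c=capture(n); o.append(cv2.resize(c['pixels'][y:y+h,x:x+w,::-1],(400,400),interpolation=cv2.INTER_CUBIC))
cv2.imwrite('pics/pre.png',np.hstack(o))"
```

```text
shift [-0.0146  0.0073  0.0936] turn [-0.12  0.01  0.23]  F [ 0.3 -0.6  0.4] t 2.2833 ee [ 0.661  -0.0014  0.1146] op 0.501
```

View pics/pre.png

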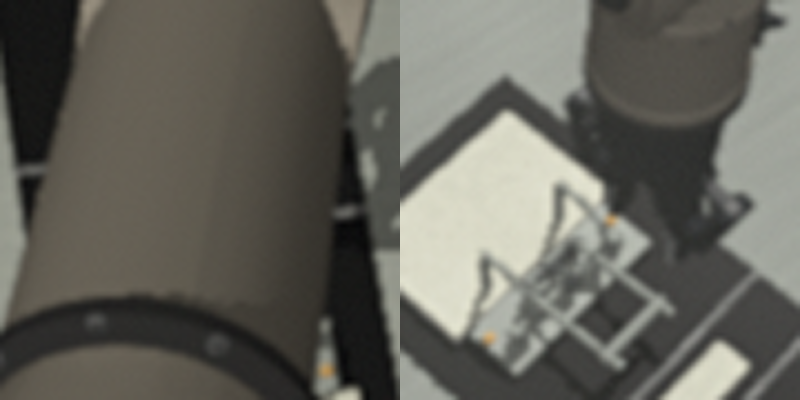

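Top is hidden by the arm. The scene view shows the clear bar at crop (628,333), with the gripper still up-left of it. Correcting and lowering.

Call:
{"fn": "play_rows", "kwargs": {"motion": "-0.0146 0.0073 0 0 0 0.2 0; -0.0146 0.0073 0.02 0 0 0.2 0; -0.0146 0.0073 0.04 0 0 0.2 0; -0.0146 0.0073 0.055 0 0 0.2 0; -0.0146 0.0073 0.06 0 0 0.2 0"}}

```text
time: 2.8
ee_pos: [0.6707, -0.0144, 0.0546]
tool_rot: [-180.0, -0.0, 98.3]
contact_force: [-0.4, 0.4, -0.4]
opening: 0.499
gripper_force: 0.0
```

```bash
python3 -c "
from h import *
go(*tool(F([.110,0,.021]),8.2))"
```

```text
shift [-0.0004 -0.0006  0.0336] turn [-0.04 -0.01  0.05]  F [-0.4  0.4 -0.4] t 2.8 ee [ 0.6707 -0.0144  0.0546] op 0.499
```

Call:
{"fn": "play_rows", "kwargs": {"motion": "0 0 0.01 0 0 0 0; 0 0 0.02 0 0 0 0; 0 0 0.03 0 0 0 0; 0 0 0.0336 0 0 0 0; 0 0 0.0336 0 0 0 0"}}

```text
time: 3.22
ee_pos: [0.6706, -0.0147, 0.0207]
tool_rot: [-179.9, -0.0, 98.2]
contact_force: [0.0, 0.3, -0.1]
opening: 0.5
gripper_force: 0.0
```

Call:
{"fn": "play_rows", "kwargs": {"motion": "0 0 0 0 0 0 0.2; 0 0 0 0 0 0 0.4; 0 0 0 0 0 0 0.5; 0 0 0 0 0 0 0.55; 0 0 0 0 0 0 0.6"}}

```text
time: 3.63
ee_pos: [0.6712, -0.0147, 0.0219]
tool_rot: [180.0, 0.0, 98.2]
contact_force: [0.3, 0.3, -0.1]
opening: 0.202
gripper_force: 0.0
```

Call:
{"fn": "play_rows", "kwargs": {"motion": "0 0 0 0 0 0 0.65; 0 0 0 0 0 0 0.7; 0 0 0 0 0 0 0.75; 0 0 0 0 0 0 0.8; 0 0 0 0 0 0 0.85"}}

```text
time: 4.05
ee_pos: [0.671, -0.0147, 0.0216]
tool_rot: [-180.0, 0.0, 98.2]
contact_force: [0.4, -0.3, -0.7]
opening: 0.076
gripper_force: 0.0
```

```bash
python3 -c "
from h import *
s=readout.state(); print(s['gripper_force'],s['opening'])
o=[]
for n,x,y,w,h in(('scene',235,205,80,60),):
    c=capture(n)
    p=[proj(c,F(q))[0].round(1) for q in([.110,0,.021],[.110,0,.040],[.115,-.033,.036],[.115,.033,.036])]; print(p)
    o.append(cv2.resize(c['pixels'][y:y+h,x:x+w,::-1],(800,600),interpolation=cv2.INTER_CUBIC))
cv2.imwrite('pics/grip.png',np.hstack(o))"
```

```text
0.0 0.07639838883805347
[array([276.4, 256. ]), array([276.7, 253.4]), array([270.9, 261.9]), array([284.5, 248.1])]
```

View pics/grip.png

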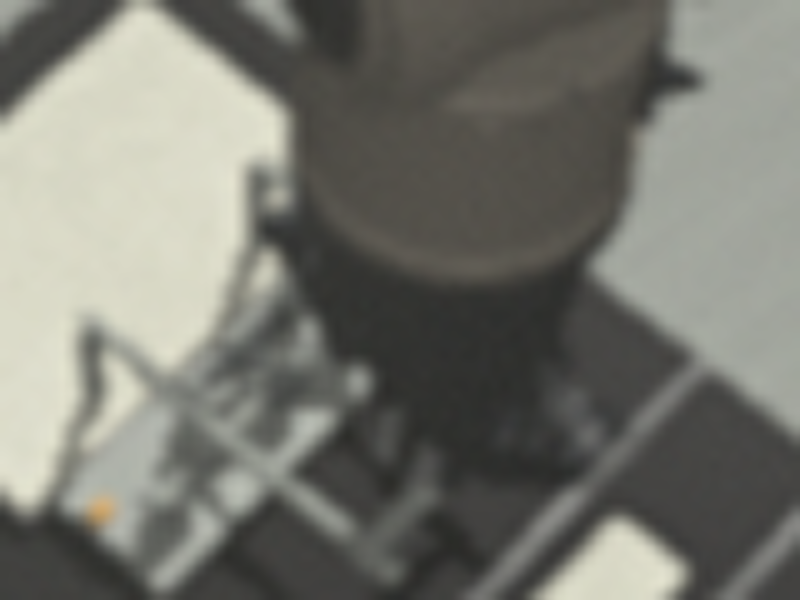

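The bar is at crop (400,505), running under the gripper between the fingers. There's no contact yet, so I'll close fully.

Call:
{"fn": "play_rows", "kwargs": {"motion": "0 0 0 0 0 0 0.9; 0 0 0 0 0 0 0.95; 0 0 0 0 0 0 1; 0 0 0 0 0 0 1; 0 0 0 0 0 0 1"}}

```text
time: 4.52
ee_pos: [0.671, -0.0147, 0.0216]
tool_rot: [-180.0, 0.0, 98.2]
contact_force: [-0.2, 0.2, -0.1]
opening: -0.001
gripper_force: 0.0
```

```bash
python3 -c "
from h import *
c=capture('scene')
for h in(0,.02,.05,.1): print(h,(( proj(c,[.661,-.0014,.1146+h])[0]-[225,180])*4.444+[400,0]).round(), ((proj(c,[.671,-.0147,.0216+h])[0]-[235,205])*10).round())
for d in(-.07,.07):print((( proj(c,np.array([.661,-.0014,.1646])+d*Rf[:,0])[0]-[225,180])*4.444+[400,0]).round())
np.save('pics/shut.npy',c,allow_pickle=True)
p=np.load('pics/scene.npy',allow_pickle=True).item()['pixels'].astype(int); q=c['pixels'].astype(int)
m=np.abs(p-q).max(2)>18
for r in range(236,270): print(r,''.join('#' if v else '.' for v in m[r,255:315]))
"
```

```text
0 [641. 258.] [416. 511.]
0.02 [643. 244.] [419. 484.]
0.05 [645. 223.] [424. 442.]
0.1 [650. 184.] [432. 368.]
[568. 161.]
[727. 288.]
236 ...........###############..########........................
237 ............#############...########........................
238 ............############..##########........................
239 .............##########...##########........................
240 .............#########....#.######..........................
241 ..............#########...#######...........................
242 ................########..#######...........................
243 ..................########...####...........................
244 ...................#########.#####...#......................
245 .....................#########..#...........................
246 ......................########..............................
247 ........................#######.......#.....................
248 ........................########.....###....................
249 ........................#########.....##....................
250 .......................##########.................
[... 545 characters left out ...]
.....####.........................................
260 ...............#####........................................
261 .................####.......................................
262 ...................##.......................................
263 ............................................................
264 ............................................................
265 ............................................................
266 ............................................................
267 ............................................................
268 ............................................................
269 ..................##........................................
```

```bash
python3 -c "
from h import *
c=np.load('pics/shut.npy',allow_pickle=True).item(); p=np.load('pics/scene.npy',allow_pickle=True).item()
def f(c):
    i=c['pixels'][228:268,252:302,::-1].astype(float); i=np.clip((i-20)*2.2,0,255)**.8*255**.2
    return cv2.resize(i.astype(np.uint8),(750,600),interpolation=cv2.INTER_CUBIC)
i=f(c); j=f(p)
for q,col in(([.110,-.033,.04],(0,0,255)),([.110,.033,.04],(0,0,255)),([.110,0,.021],(0,255,0)),([.110,0,.04],(0,255,255))):
    u=((proj(c,F(q))[0]-[251.5,227.5])*15).astype(int); cv2.circle(i,tuple(map(int,u)),4,col,1);cv2.circle(j,tuple(map(int,u)),4,col,1)
cv2.imwrite('pics/shut.png',np.hstack([i[150:,100:500],j[150:,100:500]]))"
```

```text
(no output)
```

View pics/shut.png

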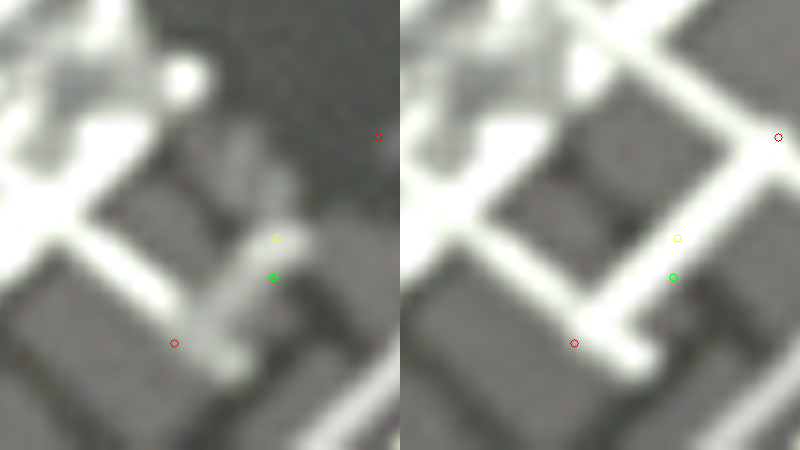

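The contrast crop shows the bar, in shadow, passing in front of a finger that stands inside the loop. So the bar lies on the +x side of the shut fingers. I'll feel for it gently.

Call:
{"fn": "play_rows", "kwargs": {"motion": "0 0.001 0 0 0 0 1; 0 0.0015 0 0 0 0 1; 0 0.002 0 0 0 0 1; 0 0.0025 0 0 0 0 1; 0 0.003 0 0 0 0 1"}}

```text
time: 4.98
ee_pos: [0.6741, -0.0143, 0.0216]
tool_rot: [-180.0, 0.0, 98.2]
contact_force: [0.5, -0.2, -0.2]
opening: 0.004
gripper_force: 0.0
```

Call:
{"fn": "play_rows", "kwargs": {"motion": "0 0.001 0 0 0 0 1; 0 0.0015 0 0 0 0 1; 0 0.002 0 0 0 0 1; 0 0.0025 0 0 0 0 1; 0 0.003 0 0 0 0 1"}}

```text
time: 5.4
ee_pos: [0.677, -0.0138, 0.0216]
tool_rot: [-180.0, 0.0, 98.2]
contact_force: [0.5, -0.4, 0.1]
opening: 0.001
gripper_force: 0.0
```

Call:
{"fn": "play_rows", "kwargs": {"motion": "0 0.001 0 0 0 0 1; 0 0.002 0 0 0 0 1; 0 0.003 0 0 0 0 1; 0 0.0035 0 0 0 0 1; 0 0.004 0 0 0 0 1"}}

```text
time: 5.82
ee_pos: [0.681, -0.0133, 0.0216]
tool_rot: [-180.0, 0.0, 98.2]
contact_force: [0.1, 0.6, 0.7]
opening: 0.0
gripper_force: 0.0
```

Call:
{"fn": "play_rows", "kwargs": {"motion": "0 0.001 0 0 0 0 1; 0 0.002 0 0 0 0 1; 0 0.003 0 0 0 0 1; 0 0.0035 0 0 0 0 1; 0 0.004 0 0 0 0 1"}}

```text
time: 6.23
ee_pos: [0.6849, -0.0127, 0.0215]
tool_rot: [-180.0, 0.0, 98.2]
contact_force: [-0.0, 0.7, 0.5]
opening: 0.0
gripper_force: 0.0
```

```bash
python3 -c "
from h import *
s=readout.state(); print(s['contact_force'],s['ee_pos'])
c=capture('scene');np.save('pics/c3.npy',c,allow_pickle=True)
p=np.load('pics/shut.npy',allow_pickle=True).item()['pixels'].astype(int); q=c['pixels'].astype(int)
for r in range(236,268): print(r,' '.join('%3d'%v for v in q[r,262:296].mean(1)))
"
```

```text
[-0.02164927  0.74522763  0.46161891] [ 0.68494572 -0.01269234  0.02153762]
236  84  67  84 121 135 113  74  53  52  50  48  49  50  50  51  51  52  54  57  59  62  65  65  67  64  66  66  64  61  57  52  51  47  46
237  72  70  92 137 148 120  81  56  51  51  52  50  51  48  51  51  49  50  51  51  52  54  53  54  54  55  52  50  48  49  48  48  47  48
238  76  85 104 143 147 121  93  67  52  49  50  50  48  51  49  49  50  50  49  48  48  50  49  49  49  48  49  50  46  46  48  46  46  50
239  92  99 116 137 131 118 103  80  59  52  51  51  49  50  49  49  51  47  49  49  48  49  48  50  47  50  46  48  47  47  46  45  48  55
240 107 112 129 133 121 114 102  88  71  56  53  51  50  50  49  50  49  50  49  50  48  48  49  48  48  48  47  47  48  49  45  46  48  61
241 103 102 114 111 105 103  98  94  99  81  57  51  50  49  49  49  49  49  48  48  48  47  47  47  47  47  49  47  48  44  46  45  49  60
242  90  85  90  90  93  96  96 107 134 115  68  50  52  50  49  49  49  49  48  50  48  49  49  47  47  48  47  48  46  47  46  46  47  57
243  83  78  78  82  89  94  94 110 144 126 
[... 2755 characters left out ...]

263  51  59  63  64  65  64  62  64  64  63  66  72  70  54  46  54  61  63  64  68  81 105 112  96  73  61  74 119 170 201 211 210 208 208
264  49  53  59  63  63  65  64  64  63  62  55  50  47  46  52  60  62  63  70  86 108 112  94  72  59  76 119 166 198 210 213 210 208 207
265  52  47  50  59  64  65  65  64  63  55  47  43  45  54  61  63  64  69  89 111 114  94  72  58  74 120 168 199 209 210 211 208 208 208
266  55  47  47  52  60  63  64  60  57  48  43  45  53  60  63  61  68  87 111 114  94  70  58  71 119 169 199 207 209 209 208 207 208 208
267  60  53  48  47  49  57  62  56  49  43  44  52  61  63  61  69  87 110 113  96  71  58  67 110 167 200 207 208 207 207 207 207 209 212
```

Numbers show the shut finger at px (280,256), now on the +x side of the bar. It passed over the bar with no contact, so the tips must be higher than assumed. I'll move clear beyond the bar and touch the board to calibrate the height.

Call:
{"fn": "play_rows", "kwargs": {"motion": "0 0.006 0 0 0 0 1; 0 0.012 0 0 0 0 1; 0 0.015 0 0 0 0 1; 0 0.015 0.003 0 0 0 1; 0 0.015 0.006 0 0 0 1"}}

```text
time: 6.7
ee_pos: [0.7, -0.0106, 0.0153]
tool_rot: [180.0, 0.0, 98.2]
contact_force: [-0.1, 0.1, -0.2]
opening: -0.0
gripper_force: 0.0
```

Call:
{"fn": "play_rows", "kwargs": {"motion": "0 0 0.001 0 0 0 1; 0 0 0.002 0 0 0 1; 0 0 0.003 0 0 0 1; 0 0 0.004 0 0 0 1; 0 0 0.005 0 0 0 1"}}

```text
time: 7.12
ee_pos: [0.6997, -0.0106, 0.0105]
tool_rot: [180.0, -0.0, 98.2]
contact_force: [-0.4, 0.2, -0.2]
opening: 0.003
gripper_force: 0.0
```

Call:
{"fn": "play_rows", "kwargs": {"motion": "0 0 0.001 0 0 0 1; 0 0 0.002 0 0 0 1; 0 0 0.003 0 0 0 1; 0 0 0.004 0 0 0 1; 0 0 0.004 0 0 0 1"}}

```text
time: 7.53
ee_pos: [0.6996, -0.0106, 0.0064]
tool_rot: [-180.0, 0.0, 98.2]
contact_force: [-0.5, 0.4, 1.3]
opening: -0.002
gripper_force: 0.0
```

Call:
{"fn": "play_rows", "kwargs": {"motion": "0 0 0.0005 0 0 0 1; 0 0 0.001 0 0 0 1; 0 0 0.0015 0 0 0 1; 0 0 0.002 0 0 0 1; 0 0 0.002 0 0 0 1"}}

```text
time: 7.95
ee_pos: [0.6997, -0.0106, 0.0045]
tool_rot: [-180.0, 0.0, 98.2]
contact_force: [-0.4, -0.2, -1.5]
opening: -0.001
gripper_force: 0.0
```

```bash
python3 -c "
from h import *
s=readout.state(); print(s['contact_force'],s['ee_pos'])
c=capture('scene')
print(proj(c,s['ee_pos']))
q=c['pixels'].astype(int)
for r in range(246,274): print(r,' '.join('%3d'%v for v in q[r,266:300].mean(1)))
"
```

```text
[-0.36610802 -0.17903512 -1.52959108] [ 0.69966694 -0.0105657   0.00445606]
[[282.99832448 263.918622  ]]
246 164 154 121  79  62  64  64  60  53  50  51  49  49  48  47  48  49  47  47  46  47  45  47  46  46  46  46  45  46  45  44  48  77 111
247 178 154 107  63  56  65  66  65  56  51  50  49  50  48  47  49  48  45  46  47  46  47  47  45  45  45  46  44  47  43  42  49  79 102
248 156 117  74  47  52  63  67  66  60  53  50  50  48  47  48  46  48  46  47  47  48  47  46  47  47  46  46  46  44  45  44  47  62  80
249 115  78  56  48  50  58  65  67  66  57  50  48  48  48  46  47  47  48  47  46  48  45  45  46  46  48  46  44  44  45  50  49  54  65
250  78  62  61  59  53  55  60  65  66  63  59  62  65  59  47  46  46  47  47  46  46  46  46  46  45  47  45  44  45  47  53  52  51  60
251  60  64  65  67  62  56  52  53  59  63  70  93 105  85  53  45  46  48  47  47  45  47  45  45  44  44  45  45  45  47  57  60  60  65
252  61  63  66  65  65  63  53  45  48  64  97 133 136  99  56  44  46  46  47  44  45  45  43  44  45  46  44  43  45  46  55  63  70  74
253  82  66  6
[... 2225 characters left out ...]

269  52  46  44  43  44  46  52  61  63  70  88 113 119  95  65  55  63 108 163 199 211 212 210 209 208 207 207 208 212 207 181 136  88  62
270  55  46  44  43  42  53  59  63  70  90 114 120  99  64  42  43  80 146 193 209 211 210 211 209 209 208 207 210 206 181 134  87  62  56
271  59  52  47  43  45  53  59  67  90 114 119  98  68  41  35  53  97 154 193 208 209 209 210 209 209 209 211 206 182 136  88  62  59  61
272  60  57  50  44  44  44  53  81 111 120  99  65  41  37  52  78 116 164 198 209 210 208 208 206 209 211 209 190 145  92  61  56  65  86
273  51  50  47  42  45  42  62 100 115 100  67  42  39  51  82 105 120 150 190 208 210 210 208 207 210 208 190 150  97  64  56  64  87 111
```

Call:
{"fn": "play_rows", "kwargs": {"motion": "0 0 0.001 0 0 0 1; 0 0 0.002 0 0 0 1; 0 0 0.003 0 0 0 1; 0 0 0.004 0 0 0 1; 0 0 0.004 0 0 0 1"}}

```text
time: 8.42
ee_pos: [0.6996, -0.0106, 0.0003]
tool_rot: [-180.0, 0.0, 98.2]
contact_force: [-0.2, -0.5, 0.3]
opening: 0.003
gripper_force: 0.0
```

Call:
{"fn": "play_rows", "kwargs": {"motion": "0 0 0.001 0 0 0 1; 0 0 0.002 0 0 0 1; 0 0 0.003 0 0 0 1; 0 0 0.003 0 0 0 1; 0 0 0.003 0 0 0 1"}}

```text
time: 8.83
ee_pos: [0.6997, -0.0106, -0.0025]
tool_rot: [-180.0, 0.0, 98.2]
contact_force: [0.0, 0.0, 0.2]
opening: 0.001
gripper_force: 0.0
```

ee z is below the board surface with no contact, so the real tips stand well above the reported TCP. I'll keep going down to the touch.

Call:
{"fn": "play_rows", "kwargs": {"motion": "0 0 0.001 0 0 0 1; 0 0 0.002 0 0 0 1; 0 0 0.003 0 0 0 1; 0 0 0.004 0 0 0 1; 0 0 0.004 0 0 0 1"}}

```text
time: 9.25
ee_pos: [0.6996, -0.0106, -0.0067]
tool_rot: [-180.0, 0.0, 98.2]
contact_force: [-0.3, -1.0, 0.3]
opening: 0.005
gripper_force: 0.0
```

Call:
{"fn": "play_rows", "kwargs": {"motion": "0 0 0.001 0 0 0 1; 0 0 0.002 0 0 0 1; 0 0 0.003 0 0 0 1; 0 0 0.003 0 0 0 1; 0 0 0.003 0 0 0 1"}}

```text
time: 9.67
ee_pos: [0.6997, -0.0106, -0.0095]
tool_rot: [-180.0, 0.0, 98.2]
contact_force: [-0.2, 0.4, 0.0]
opening: 0.001
gripper_force: 0.0
```

Call:
{"fn": "play_rows", "kwargs": {"motion": "0 0 0.001 0 0 0 1; 0 0 0.002 0 0 0 1; 0 0 0.003 0 0 0 1; 0 0 0.003 0 0 0 1; 0 0 0.003 0 0 0 1"}}

```text
time: 10.08
ee_pos: [0.6997, -0.0106, -0.0125]
tool_rot: [-180.0, 0.0, 98.2]
contact_force: [0.2, -0.3, 0.8]
opening: -0.001
gripper_force: 0.0
```

Call:
{"fn": "play_rows", "kwargs": {"motion": "0 0 0.001 0 0 0 1; 0 0 0.002 0 0 0 1; 0 0 0.002 0 0 0 1; 0 0 0.002 0 0 0 1; 0 0 0.002 0 0 0 1"}}

```text
time: 10.5
ee_pos: [0.6997, -0.0106, -0.0144]
tool_rot: [-180.0, 0.0, 98.2]
contact_force: [-1.0, 0.0, -0.2]
opening: 0.004
gripper_force: 0.0
```

Call:
{"fn": "play_rows", "kwargs": {"motion": "0 0 0.001 0 0 0 1; 0 0 0.002 0 0 0 1; 0 0 0.002 0 0 0 1; 0 0 0.002 0 0 0 1; 0 0 0.002 0 0 0 1"}}

```text
time: 10.92
ee_pos: [0.6997, -0.0106, -0.0165]
tool_rot: [-180.0, 0.0, 98.2]
contact_force: [-0.4, 0.6, 0.3]
opening: -0.004
gripper_force: 0.0
```

Call:
{"fn": "play_rows", "kwargs": {"motion": "0 0 0.001 0 0 0 1; 0 0 0.002 0 0 0 1; 0 0 0.002 0 0 0 1; 0 0 0.002 0 0 0 1; 0 0 0.002 0 0 0 1"}}

```text
time: 11.33
ee_pos: [0.6998, -0.0106, -0.0184]
tool_rot: [-180.0, 0.0, 98.2]
contact_force: [0.5, -0.4, -0.3]
opening: 0.001
gripper_force: 0.0
```

Call:
{"fn": "play_rows", "kwargs": {"motion": "0 0 0.001 0 0 0 1; 0 0 0.002 0 0 0 1; 0 0 0.002 0 0 0 1; 0 0 0.002 0 0 0 1; 0 0 0.002 0 0 0 1"}}

```text
time: 11.75
ee_pos: [0.6997, -0.0106, -0.0204]
tool_rot: [-180.0, 0.0, 98.2]
contact_force: [-0.4, 0.0, -1.1]
opening: -0.003
gripper_force: 0.0
```

```bash
python3 -c "
from h import *
s=readout.state(); print(s['contact_force'],s['ee_pos'],s['joint_pos'])
c=capture('scene')
for h in(0,.01,.02,.03,.04):print(h,proj(c,s['ee_pos']+[0,0,h]))
q=c['pixels'].astype(int)
for r in range(252,270): print(r,' '.join('%3d'%v for v in q[r,272:294].mean(1)))
"
```

```text
[-0.35019068  0.01224684 -1.14440551] [ 0.69973641 -0.01059288 -0.02043954] [-22.18765524  42.48761183  25.86839537  97.50404102 -24.3258896
  45.6680225   23.24569373]
0 [[282.5261987  267.03137543]]
0.01 [[282.71688269 265.80242779]]
0.02 [[282.91030257 264.55584744]]
0.03 [[283.10651767 263.29125214]]
0.04 [[283.305589   262.00824855]]
252  53  45  44  44  47  47  46  47  47  46  45  46  46  46  45  45  44  44  44  44  44  45
253  56  45  51  73  81  77  61  47  44  46  46  46  46  45  45  41  43  44  43  45  42  43
254  59  59  85 122 134 120  85  52  44  46  45  46  42  43  45  43  45  45  45  44  43  43
255  65  82 110 129 130 110  74  48  45  46  46  45  46  45  43  44  44  44  44  43  42  42
256  72  89 106 108  95  75  52  44  45  44  45  45  45  44  43  45  46  46  42  41  44  46
257  82  93  97  88  73  58  43  43  48  51  48  46  43  42  44  43  44  43  44  45  43  41
258  94  93  89  78  68  61  47  47  58  68  60  49  44  43  44  44  43  44  46  51  50  45
259  97  90  77  66  64  58  52  50  68  72  62  51  45  43  45  43  45  43  50  54  53  47
260  96  90  76  65  53
[... 196 characters left out ...]
  75  70  75  76  60  44  42  42  40  38  37  37  39  44
263  65  74  70  53  45  52  60  64  66  67  78  79  60  47  45  48  53  50  38  35  35  38
264  55  49  45  46  53  62  63  63  62  76  86  81  62  50  54  75 104 110 102  93  83  74
265  47  41  45  53  60  62  60  55  59  73  74  61  55  54  75 123 168 185 184 182 168 151
266  44  44  51  60  64  61  57  58  64  65  54  43  43  69 121 173 201 209 211 210 204 199
267  41  42  49  57  61  57  56  63  65  55  44  33  51 109 171 203 210 210 211 210 210 211
268  41  43  43  49  57  62  65  64  56  44  36  39  78 148 198 213 211 209 209 208 208 209
269  42  42  42  45  57  68  69  58  44  36  40  61  97 147 194 212 211 209 209 208 207 208
```

Call:
{"fn": "play_rows", "kwargs": {"motion": "0 0 0.001 0 0 0 1; 0 0 0.002 0 0 0 1; 0 0 0.002 0 0 0 1; 0 0 0.002 0 0 0 1; 0 0 0.002 0 0 0 1"}}

```text
time: 12.22
ee_pos: [0.6997, -0.0106, -0.0224]
tool_rot: [-180.0, 0.0, 98.2]
contact_force: [-0.6, -1.4, 0.7]
opening: 0.0
gripper_force: 0.0
```

Call:
{"fn": "play_rows", "kwargs": {"motion": "0 0 0.001 0 0 0 1; 0 0 0.002 0 0 0 1; 0 0 0.002 0 0 0 1; 0 0 0.002 0 0 0 1; 0 0 0.002 0 0 0 1"}}

```text
time: 12.63
ee_pos: [0.6997, -0.0106, -0.0244]
tool_rot: [-180.0, 0.0, 98.2]
contact_force: [-0.5, -0.5, 0.0]
opening: -0.001
gripper_force: 0.0
```

Call:
{"fn": "play_rows", "kwargs": {"motion": "0 0 0.001 0 0 0 1; 0 0 0.002 0 0 0 1; 0 0 0.002 0 0 0 1; 0 0 0.002 0 0 0 1; 0 0 0.002 0 0 0 1"}}

```text
time: 13.05
ee_pos: [0.6997, -0.0106, -0.0264]
tool_rot: [-180.0, 0.0, 98.2]
contact_force: [0.0, -0.5, 0.0]
opening: 0.002
gripper_force: 0.0
```

Call:
{"fn": "play_rows", "kwargs": {"motion": "0 0 0.001 0 0 0 1; 0 0 0.002 0 0 0 1; 0 0 0.002 0 0 0 1; 0 0 0.002 0 0 0 1; 0 0 0.002 0 0 0 1"}}

```text
time: 13.47
ee_pos: [0.6997, -0.0106, -0.0284]
tool_rot: [-180.0, 0.0, 98.2]
contact_force: [0.2, -0.8, 0.4]
opening: 0.004
gripper_force: 0.0
```

Call:
{"fn": "play_rows", "kwargs": {"motion": "0 0 0.001 0 0 0 1; 0 0 0.002 0 0 0 1; 0 0 0.002 0 0 0 1; 0 0 0.002 0 0 0 1; 0 0 0.002 0 0 0 1"}}

```text
time: 13.88
ee_pos: [0.6997, -0.0106, -0.0305]
tool_rot: [-180.0, 0.0, 98.2]
contact_force: [-0.1, 0.0, -0.1]
opening: -0.001
gripper_force: 0.0
```

Call:
{"fn": "play_rows", "kwargs": {"motion": "0 0 0.001 0 0 0 1; 0 0 0.002 0 0 0 1; 0 0 0.002 0 0 0 1; 0 0 0.002 0 0 0 1; 0 0 0.002 0 0 0 1"}}

```text
time: 14.3
ee_pos: [0.6997, -0.0106, -0.0325]
tool_rot: [-180.0, 0.0, 98.2]
contact_force: [0.9, -0.1, 0.7]
opening: 0.002
gripper_force: 0.0
```

```bash
python3 -c "
from h import *
s=readout.state(); print(s['contact_force'],s['ee_pos'])
c=capture('scene')
q=c['pixels'].astype(int)
for r in range(256,270): print(r,' '.join('%3d'%v for v in q[r,272:294].mean(1)))
np.save('pics/low.npy',c,allow_pickle=True)
"
```

```text
[ 0.91231999 -0.11805153  0.67131947] [ 0.6997149  -0.0105876  -0.03246007]
256  71  84  92  93  77  56  45  44  45  45  46  47  44  44  44  44  45  43  43  43  44  44
257  82  93  97  89  72  57  48  44  44  44  46  44  45  44  44  44  45  43  42  42  42  44
258  93  95  89  77  69  62  52  43  44  44  45  42  46  42  42  43  43  44  42  43  45  42
259  94  89  76  66  62  60  52  46  49  52  49  44  43  44  44  44  44  42  42  46  45  44
260  99  95  87  70  55  50  44  49  61  63  55  46  43  45  43  43  44  44  48  56  52  46
261 101 119 121  91  54  42  44  55  70  67  60  51  45  41  42  43  43  47  54  59  51  49
262  86 110 114  82  49  43  53  63  74  70  66  61  49  43  43  43  42  44  48  51  46  53
263  66  77  75  56  45  51  62  69  73  69  72  71  57  43  40  41  39  39  41  42  42  50
264  55  48  45  44  52  60  61  61  67  70  76  74  56  40  40  43  40  37  37  37  38  44
265  46  43  41  44  54  60  54  51  59  69  77  72  51  44  57  86  88  74  57  42  40  38
266  42  42  41  43  46  49  48  52  63  66  70  61  43  44  89 148 164 150 126 107 102  96
267  42  42  42  42  40  43  53  64  65  57  52  44  41  61 114 178 201 198 189 184 184 181
268  44  44  40  40  43  53  64  66  54  42  36  43  60  92 138 187 210 212 210 209 209 210
269  43  41  40  44  53  66  69  58  44  38  41  61  90 124 169 202 212 212 210 210 211 212
```

```bash
python3 -c "
from h import *
t=np.load('pics/top.npy',allow_pickle=True).item();c=np.load('pics/scene.npy',allow_pickle=True).item()
for z in(-.05,0,.05): print(z,proj(t,[0,0,z]),proj(c,[0,0,z]))
# triangulate file sheet corners from both? back-project a top white-plate corner/ scene corner
for uvt,uvs in(((238.0+ 0,0),(0,0)),): pass
s=[cv2.resize(t['pixels'][290:384,225:350,::-1],(500,376),interpolation=cv2.INTER_CUBIC)]
s.append(cv2.resize(c['pixels'][100:194,130:220,::-1],(300,376)))
# gripper now
l=np.load('pics/low.npy',allow_pickle=True).item()
cv2.imwrite('pics/base.png',np.hstack([s[0],s[1]]))
s=readout.state()
"
```

```text
-0.05 [[286.43705867 352.06974387]] [[176.7449675 148.4556783]]
0 [[287.25980021 356.1999565 ]] [[174.51715448 140.24732708]]
0.05 [[288.15217177 360.67971606]] [[172.1600633  131.56265203]]
```

View pics/base.png

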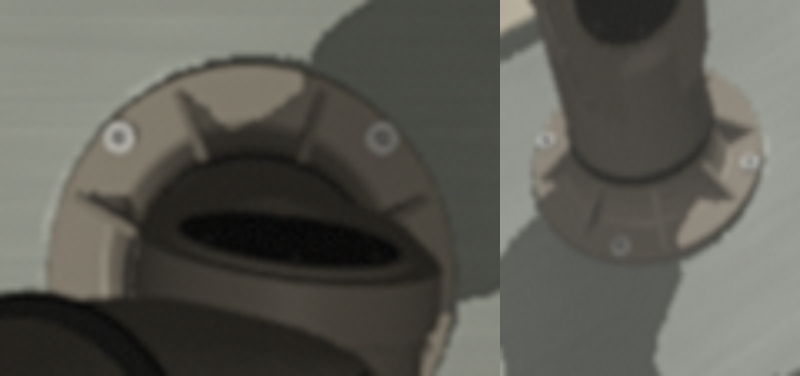

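The base flange centre matches the projected origin in both views: top px (287,356), scene px (174,140). The cameras are therefore right. Allowing for finger width, the true tips sit about 35 mm above the reported TCP, so I'll go on down to contact.

Call:
{"fn": "play_rows", "kwargs": {"motion": "0 0 0.001 0 0 0 1; 0 0 0.002 0 0 0 1; 0 0 0.002 0 0 0 1; 0 0 0.002 0 0 0 1; 0 0 0.002 0 0 0 1"}}

```text
time: 14.77
ee_pos: [0.6998, -0.0106, -0.0344]
tool_rot: [-180.0, 0.0, 98.2]
contact_force: [1.3, -0.7, -0.2]
opening: 0.004
gripper_force: 0.0
```

Call:
{"fn": "play_rows", "kwargs": {"motion": "0 0 0.001 0 0 0 1; 0 0 0.002 0 0 0 1; 0 0 0.002 0 0 0 1; 0 0 0.002 0 0 0 1; 0 0 0.002 0 0 0 1"}}

```text
time: 15.18
ee_pos: [0.7, -0.0106, -0.0353]
tool_rot: [180.0, -0.0, 98.2]
contact_force: [-5.9, 0.4, 16.1]
opening: -0.002
gripper_force: 8.1
```

Call:
{"fn": "play_rows", "kwargs": {"motion": "0 0 0.001 0 0 0 1; 0 0 0.002 0 0 0 1; 0 0 0.002 0 0 0 1; 0 0 0.002 0 0 0 1; 0 0 0.002 0 0 0 1"}}

```text
time: 15.6
ee_pos: [0.7002, -0.0105, -0.0355]
tool_rot: [179.9, -0.1, 98.2]
contact_force: [-15.8, 2.4, 42.3]
opening: -0.004
gripper_force: 21.3
```

Contact with the board (z=4 mm) comes at ee z=-0.035, so the real tips are 39 mm above the reported TCP and the grasp point is 58 mm above. Retreating up and back over the bar.

Call:
{"fn": "play_rows", "kwargs": {"motion": "0 0 -0.02 0 0 0 1; 0 0 -0.045 0 0 0 0.5; 0 0 -0.075 0 0 0 0; 0 -0.015 -0.08 0 0 0 0; 0 -0.03 -0.08 0 0 0 0"}}

```text
time: 16.02
ee_pos: [0.6716, -0.015, 0.044]
tool_rot: [179.8, 0.0, 98.2]
contact_force: [-0.1, -0.1, -0.2]
opening: 0.5
gripper_force: 0.0
```

```bash
python3 -c "
from h import *
go(*tool(F([.110,0,-.018]),8.2))"
```

```text
shift [ 0.0004 -0.0016  0.062 ] turn [0.23 0.02 0.04]  F [-0.1 -0.1 -0.2] t 16.0167 ee [ 0.6716 -0.015   0.044 ] op 0.5
```

Call:
{"fn": "play_rows", "kwargs": {"motion": "0 -0.001 0.012 0.2 0 0 0; 0 -0.001 0.024 0.2 0 0 0; 0 -0.001 0.036 0.2 0 0 0; 0 -0.001 0.036 0.2 0 0 0; 0 -0.001 0.036 0.2 0 0 0"}}

```text
time: 16.43
ee_pos: [0.6686, -0.0151, 0.004]
tool_rot: [-179.7, 0.0, 98.2]
contact_force: [0.8, 0.3, 0.7]
opening: 0.502
gripper_force: 0.0
```

Call:
{"fn": "play_rows", "kwargs": {"motion": "0 0 0.006 0 0 0 0; 0 0 0.012 0 0 0 0; 0 0 0.018 0 0 0 0; 0 0 0.026 0 0 0 0; 0 0 0.026 0 0 0 0"}}

```text
time: 16.85
ee_pos: [0.6681, -0.0149, -0.0222]
tool_rot: [-179.7, -0.0, 98.2]
contact_force: [-0.4, -0.5, 0.1]
opening: 0.496
gripper_force: 0.0
```

Call:
{"fn": "play_rows", "kwargs": {"motion": "0 0 0 0 0 0 0.2; 0 0 0 0 0 0 0.4; 0 0 0 0 0 0 0.5; 0 0 0 0 0 0 0.6; 0 0 0 0 0 0 0.7"}}

```text
time: 17.27
ee_pos: [0.6695, -0.0149, -0.02]
tool_rot: [-179.9, 0.0, 98.2]
contact_force: [2.4, -0.4, -0.1]
opening: 0.149
gripper_force: 1.1
```

Call:
{"fn": "play_rows", "kwargs": {"motion": "0 0 0 0 0 0 0.72; 0 0 0 0 0 0 0.74; 0 0 0 0 0 0 0.76; 0 0 0 0 0 0 0.78; 0 0 0 0 0 0 0.8"}}

```text
time: 17.68
ee_pos: [0.6708, -0.0147, -0.0196]
tool_rot: [-180.0, 0.0, 98.2]
contact_force: [8.1, 1.9, -0.4]
opening: 0.108
gripper_force: 22.4
```

The bar is gripped (opening 9 mm, 22 N). Lifting along the arc.

Call:
{"fn": "play_rows", "kwargs": {"motion": "0 -0.0005 -0.004 0 0 0 0.85; 0 -0.0012 -0.008 0 0 0 0.85; 0 -0.002 -0.012 0 0 0 0.85; 0 -0.0032 -0.016 0 0 0 0.85; 0 -0.0045 -0.02 0 0 0 0.85"}}

```text
time: 18.1
ee_pos: [0.6667, -0.0154, 0.0007]
tool_rot: [180.0, 0.0, 98.2]
contact_force: [9.9, 0.9, -0.9]
opening: 0.089
gripper_force: 58.4
```

Call:
{"fn": "play_rows", "kwargs": {"motion": "0 -0.0015 -0.0036 0 0 0 0.85; 0 -0.0032 -0.0072 0 0 0 0.85; 0 -0.005 -0.0109 0 0 0 0.85; 0 -0.007 -0.0144 0 0 0 0.85; 0 -0.0093 -0.0178 0 0 0 0.85"}}

```text
time: 18.52
ee_pos: [0.658, -0.0167, 0.019]
tool_rot: [179.9, 0.0, 98.2]
contact_force: [8.6, 0.9, 10.1]
opening: 0.093
gripper_force: 58.6
```

Call:
{"fn": "play_rows", "kwargs": {"motion": "0 -0.003 -0.004 0 0 0 0.6; 0 -0.0049 -0.0065 0 0 0 0.5; 0 -0.0104 -0.0125 0 0 0 0.4; 0 -0.0165 -0.018 0 0 0 0.3; 0 -0.0232 -0.0226 0 0 0 0.3"}}

```text
time: 18.93
ee_pos: [0.6318, -0.0205, 0.0405]
tool_rot: [-179.8, 0.0, 98.2]
contact_force: [0.4, -0.2, -0.1]
opening: 0.35
gripper_force: 0.0
```

Call:
{"fn": "play_rows", "kwargs": {"motion": "0 -0.004 -0.004 0 0 0 0.2; 0 -0.007 -0.02 0 0 0 0; 0 -0.007 -0.035 0 0 0 0; 0 -0.007 -0.06 0 0 0 0; 0 -0.007 -0.1 0 0 0 0"}}

```text
time: 19.35
ee_pos: [0.6243, -0.0211, 0.1399]
tool_rot: [-179.6, 0.0, 98.2]
contact_force: [-0.0, -0.2, 0.5]
opening: 0.496
gripper_force: 0.0
```

```bash
python3 -c "
from h import *
c=capture('scene'); np.save('pics/open.npy',c,allow_pickle=True)
p=np.load('pics/scene.npy',allow_pickle=True).item()['pixels'].astype(int); q=c['pixels'].astype(int)
H=lambda th:[[.03+.0814*np.cos(th+.099),y,.032+.0814*np.sin(th+.099)] for y in(-.033,0,.033)]
for th in(0,.5,.9,1): print(th,[proj(c,F(v))[0].round().tolist() for v in H(th)])
for r in range(225,266): print(r,''.join(' .:-=+*#%@'[min(9,int(v)//26)] for v in q[r,235:300].mean(1)))
"
```

```text
0 [[270.0, 261.0], [277.0, 254.0], [284.0, 247.0]]
0.5 [[267.0, 253.0], [274.0, 246.0], [281.0, 239.0]]
0.9 [[262.0, 245.0], [269.0, 238.0], [276.0, 231.0]]
1 [[260.0, 243.0], [267.0, 236.0], [274.0, 229.0]]
225 %%%%%%#%%%%%%%%%%%%%%%%%*=+#%%%%%%#+=-:::.:..::::-=+*************
226 %%%%%%%%%%%%%%%%%%%%%%%%*=+#%%%%%#*+--::..::::::::-=+************
227 %%%%%%%%%#%%%%%%%%%%%%%%*=+#%%%%#**+=-::.::::::::::-=+***********
228 %%%%%%%%%%%%%%%%%%%%%%%%*=+#%%##****=-::::::::::::::-=++*********
229 %%%%%%%%%%#%%%%%%%%%%%%#*=+#%%#**##*+=--==-::::::::::--=+********
230 %%%%%%%%%%%%%%%%%%%%%%%#+=*###**##**++=-===-:::::::::::-=++******
231 %%%%%%%%%%%%%%%%%%%%%%#*++###*****++++==+++=-:::::::::::-=++*****
232 %%%%%%%%%%%%%%#%%%%%%%#*+*##****+==+*+===+*+=-:::::::::::--=+****
233 %%%%%%%%%%%%%%%%%%%%%#*++****++=-=++++===+***+-::::::::::::-=+***
234 %%%%%%%%%%%%%%%%%%%%%#*++*+++====++++===-=***+=:::::::::::::-=+**
235 %%%%%%%%%%%%%%%%%%%%%#*=+++====++*++====-=***+-::::::::::::::-=++
236 %%%%%%%%##%%%%%%%%%%%#+=++=---+**++=======+*+-::::::::::::::::--=
237 %%%%%%%#**#%%%%%%%%%#*+++=---=+*++==--====+=-:::
[... 1277 characters left out ...]

256 :-==::=++++***+===-=***+=::::::::::::::::::::::::::::-=+=-::----:
257 :::::::-=++**+=----==++=::::::.::::::::::::::::::::::=+=-::-+**+-
258 ::::::::-=+**+------===:::::::::::::::::::::::::::::-==-::-+*###+
259 :::::::::-=**+=-==----:::::::::::::::::::::::::::::-==-::-=*#%%%#
260 ::::::::::-=+++++==--:::::::::.:::::::::::::::::::-==-::-=*#%%%%%
261 ::::::::::::=+***+--::::::::::..:::::::::::::::::-==-:::=*##%%%%%
262 :::::::::::::=+**+-:::::::::::...:::::::::::::::-==-:::=*#%%%%%%%
263 ::::::::::::::=++=::::::::::::..:::::::::::::::-==-:::=*#%%%%#%%%
264 :::::::::::::::--::::::::::::...::::::::::::::-==-:::=*#%%%##%%%%
265 ::::::::::::::::::.::::::::.....:::::::::::::-==-:::=*#%%%%##%%%#
```

```bash
python3 -c "
from h import *
for n in('top','scene'):
    c=capture(n); np.save(f'pics/{n}2.npy',c,allow_pickle=True)
    x0,x1,y0,y1=.34,.53,.2,.4
    im=rect(c,.004,x0,x1,y0,y1).astype(int)
    g=im[:,:,0]-im[:,:,2]
    for t in(8,14):
        m=((g>t)&(im.max(2)>60)).astype(np.uint8); m=cv2.morphologyEx(cv2.morphologyEx(m,cv2.MORPH_CLOSE,np.ones((9,9))),cv2.MORPH_OPEN,np.ones((9,9)))
        cs,_=cv2.findContours(m,cv2.RETR_EXTERNAL,cv2.CHAIN_APPROX_NONE)
        k=max(cs,key=cv2.contourArea)[:,0];q=np.c_[x1-k[:,1]/1000,y1-k[:,0]/1000].astype(np.float32)
        print(n,t,cv2.minAreaRect(q))
go(*tool([.4342,.2967,.08],66.7))
t=np.load('pics/top2.npy',allow_pickle=True).item()['pixels'].astype(int)
H=lambda th:[[.03+.0814*np.cos(th+.099),y,.032+.0814*np.sin(th+.099)] for y in(-.033,0,.033)]
c=np.load('pics/top2.npy',allow_pickle=True).item()
for th in(0,.5,1): print(th,[proj(c,F(v))[0].round().tolist() for v in H(th)])
for r in range(108,165,2): print(r,''.join(' .:-=+*#%@'[min(9,int(v)//26)] for v in t[r,262:335].mean(1)))
"
```

```text
top 8 ((0.4354999363422394, 0.30049997568130493), (0.1889999508857727, 0.19899997115135193), -0.0)
top 14 ((0.43389788269996643, 0.29548195004463196), (0.13190676271915436, 0.11173994094133377), 67.27027893066406)
scene 8 ((0.40799999237060547, 0.3005000054836273), (0.19900000095367432, 0.1340000033378601), 90.0)Traceback (most recent call last):
  File "<string>", line 11, in <module>
    k=max(cs,key=cv2.contourArea)[:,0];q=np.c_[x1-k[:,1]/1000,y1-k[:,0]/1000].astype(np.float32)
      ~~~^^^^^^^^^^^^^^^^^^^^^^^^
ValueError: max() iterable argument is empty
```

```bash
python3 -c "
from h import *
go(*tool([.4339,.2955,.08],67.2))
c=np.load('pics/top2.npy',allow_pickle=True).item();t=c['pixels'].astype(int)
H=lambda th:[[.03+.0814*np.cos(th+.099),y,.032+.0814*np.sin(th+.099)] for y in(-.033,0,.033)]
for th in(0,.5,1): print(th,[proj(c,F(v))[0].round().tolist() for v in H(th)])
for r in range(108,150,2): print(r,''.join(' .:-=+*#%@'[min(9,int(v)//26)] for v in t[r,262:335].mean(1)))
"
```

```text
shift [ 0.3413 -0.147   0.0639] turn [  0.14   0.07 -58.98]  F [ 0.4  0.4 -0.3] t 19.5 ee [ 0.628  -0.0213  0.1443] op 0.505
0 [[303.0, 115.0], [291.0, 117.0], [280.0, 118.0]]
0.5 [[305.0, 116.0], [293.0, 117.0], [281.0, 119.0]]
1 [[307.0, 124.0], [295.0, 125.0], [283.0, 127.0]]
108       .:-------------------------------------------------:::::::::::::::.
110      .::-------------------------------------------------:::::::::::::::.
112      .:------------------------------------------------:::::::::::::::::.
114 .....::-------------------------------------------------:::::::::::::::..
116 --------------------------------------------------------::::::::::::::::.
118 .....:-------------------------------------------------::::::::::::::::..
120    .::------------------------------------------------:::::::::::::::::..
122   ..:-------------------------------------------------:::::::::::::::::..
124   .:---------------------------------------------------::::::::::::::::..
126  ..:--------------------------------------------------:::::::::::::::::..
128  .:---------------------------------------------------::::::::::::::::..:
130  .:---------------------------------------------------::::::::::::::::..:
132 .::---------------------------------------------------::::::::::::::::..:
134 .:----------------------------------------------------::::::::::::::::..:
136 ::---------------------------------------------------:::::::::::::::::..:
138 :---------------------------------------------------:::::::::::::::::...-
140 :----------------------------------------------------:::::::::::::::::.:-
142 ----------------------------------------------------::::::::::::::::...:-
144 -----------------------------------------------------:::::::::::::::...:-
146 ----------------------------------------------------:::::::::::::::::...:
148 ----------------------------------------------------:::::::::::::::::...:
```

Call:
{"fn": "play_rows", "kwargs": {"motion": "0.034 -0.0147 0 0 0 -6 0; 0.068 -0.029 0 0 0 -12 0; 0.102 -0.044 0 0 0 -18 0; 0.136 -0.059 0 0 0 -24 0; 0.17 -0.0735 0 0 0 -30 0"}}

```text
time: 19.92
ee_pos: [0.5276, 0.1377, 0.1407]
tool_rot: [-179.8, -0.1, 128.5]
contact_force: [0.7, 1.0, -0.4]
opening: 0.502
gripper_force: 0.0
```

```bash
python3 -c "
from h import *
go(*tool([.4339,.2955,.05],67.2))"
```

```text
shift [0.1817 0.0253 0.0909] turn [ -0.13  -0.14 -28.68]  F [ 0.7  1.  -0.4] t 19.9167 ee [0.5276 0.1377 0.1407] op 0.502
```

Call:
{"fn": "play_rows", "kwargs": {"motion": "0.037 0.005 0 0 0 -6 0; 0.074 0.01 0.02 0 0 -12 0; 0.111 0.0155 0.04 0 0 -18 0; 0.148 0.0205 0.06 0 0 -24 0; 0.1817 0.0253 0.08 0 0 -28.7 0"}}

```text
time: 20.33
ee_pos: [0.4349, 0.2964, 0.0605]
tool_rot: [-180.0, -0.2, 157.3]
contact_force: [0.9, 0.5, -0.5]
opening: 0.5
gripper_force: 0.0
```

```bash
python3 -c "
from h import *
go(*tool([.4339,.2955,-.030],67.2))
c=capture('top'); t=c['pixels'].astype(int)
np.save('pics/top3.npy',c,allow_pickle=True)
H=lambda th:[[.03+.0814*np.cos(th+.099),y,.032+.0814*np.sin(th+.099)] for y in(-.033,0,.033)]
for th in(0,.5,.8,1): print(th,[proj(c,F(v))[0].round().tolist() for v in H(th)])
for y in(-.04,.04): print('post',proj(c,F([0,y,.062])).round(1),'base',proj(c,F([0,y,.016])).round(1))
for r in range(108,165): print(r,''.join(' .:-=+*#%@'[min(9,int(v)//26)] for v in t[r,262:335].mean(1)))
"
```

```text
shift [ 0.0003 -0.0012  0.0905] turn [-0.03 -0.16  0.05]  F [ 0.9  0.5 -0.5] t 20.3333 ee [0.4349 0.2964 0.0605] op 0.5
0 [[303.0, 115.0], [291.0, 117.0], [280.0, 118.0]]
0.5 [[305.0, 116.0], [293.0, 117.0], [281.0, 119.0]]
0.8 [[306.0, 120.0], [294.0, 121.0], [282.0, 123.0]]
1 [[307.0, 124.0], [295.0, 125.0], [283.0, 127.0]]
post [[311.9 150.5]] base [[310.3 154.1]]
post [[283.6 154.5]] base [[283. 158.]]
108         .=*##****++++=---:::...         .....:::--------------::::=++++++
109         .-=+++=---:::...          .....:::-------------::::.......-++++++
110          .::::...         .......::-------------:::.......       .:=+++++
111           .        .....::::-------------::::......              .:=+++++
112              .....:::--------------::::.....                     .:=+++++
113      ......:::--------------::::......                            :=+++++
114 .....:::-------------::::......                                   :=+++++
115 :-------------::::.......                                         :=+++++
116 -------::::.......                                            
[... 3050 characters left out ...]
   
156     .:--============-::-========================================-.       
157     .-==============:::-========================================-:       
158     .-=============-:::-========================================-:       
159     .:==============---==========================================:.      
160     .:-==========================================================-.      
161      :-==========================================================-.      
162      .-==========================================================-:      
163      .-==========================================================-:      
164      .-==========================================================-:.
```

Counting columns in the dump, the bar is now at top px (296,125.5), which matches θ≈1.0, so the lever is fully open. The posts are at (311,152) and (283.5,157), also as predicted. Now grasping the plate rib.

Call:
{"fn": "play_rows", "kwargs": {"motion": "0 -0.001 0.02 0 0 0 0; 0 -0.001 0.04 0 0 0 0; 0 -0.001 0.06 0 0 0 0; 0 -0.001 0.08 0 0 0 0; 0 -0.001 0.088 0 0 0 0"}}

```text
time: 20.8
ee_pos: [0.4343, 0.2931, -0.0294]
tool_rot: [-179.8, -0.2, 156.9]
contact_force: [0.5, -0.6, 0.1]
opening: 0.496
gripper_force: 0.0
```

Call:
{"fn": "play_rows", "kwargs": {"motion": "0 0 0 0 0 0 0.3; 0 0 0 0 0 0 0.5; 0 0 0 0 0 0 0.7; 0 0 0 0 0 0 0.8; 0 0 0 0 0 0 0.85"}}

```text
time: 21.22
ee_pos: [0.4361, 0.2944, -0.0261]
tool_rot: [-180.0, -0.1, 156.9]
contact_force: [-0.3, -2.4, 6.6]
opening: 0.106
gripper_force: 58.6
```

Call:
{"fn": "play_rows", "kwargs": {"motion": "0 0 0 0 0 0 0.9; 0 0 0 0 0 0 0.9; 0 0 0 0 0 0 0.9; 0 0 -0.003 0 0 0 0.9; 0 0 -0.006 0 0 0 0.9"}}

```text
time: 21.63
ee_pos: [0.4356, 0.2941, -0.0206]
tool_rot: [-179.9, -0.2, 156.9]
contact_force: [0.5, -0.8, -1.1]
opening: 0.106
gripper_force: 58.5
```

Call:
{"fn": "play_rows", "kwargs": {"motion": "0 0 -0.02 0 0 0 0.9; 0 0 -0.045 0 0 0 0.9; 0 0 -0.07 0 0 0 0.9; 0 0 -0.095 0 0 0 0.9; 0 0 -0.12 0 0 0 0.9"}}

```text
time: 22.05
ee_pos: [0.4357, 0.2938, 0.1004]
tool_rot: [-179.9, -0.2, 156.9]
contact_force: [0.3, 0.3, -1.4]
opening: 0.106
gripper_force: 58.5
```

```bash
python3 -c "
from h import *
go(*tool(F([-.039,0,.10]),98.2))"
```

```text
shift [-2.093e-01 -2.694e-01  2.000e-04] turn [ -0.04  -0.18 -31.28]  F [ 0.3  0.3 -1.4] t 22.05 ee [0.4357 0.2938 0.1004] op 0.106
```

Call:
{"fn": "play_rows", "kwargs": {"motion": "-0.023 -0.03 -0.002 0 0 -6.3 0.9; -0.046 -0.06 -0.004 0 -0.1 -12.6 0.9; -0.07 -0.09 -0.005 0 -0.2 -18.9 0.9; -0.093 -0.12 -0.005 0 -0.2 -25.2 0.9; -0.116 -0.15 -0.005 0 -0.2 -31.3 0.9"}}

```text
time: 22.47
ee_pos: [0.4832, 0.1126, 0.1044]
tool_rot: [-180.0, 0.1, -172.1]
contact_force: [1.1, -0.1, -1.2]
opening: 0.105
gripper_force: 58.6
```

```bash
python3 -c "
from h import *
go(*tool(F([-.039,0,.10]),98.2))"
```

```text
shift [-0.0186 -0.1527  0.0045] turn [-0.03  0.05 -0.27]  F [ 1.1 -0.1 -1.2] t 22.4667 ee [0.4832 0.1126 0.1044] op 0.105
```

Call:
{"fn": "play_rows", "kwargs": {"motion": "-0.004 -0.031 0 0 0 -0.2 0.9; -0.008 -0.062 0 0 0 -0.2 0.9; -0.012 -0.095 0 0 0 -0.2 0.9; -0.016 -0.125 0 0 0 -0.2 0.9; -0.0186 -0.1527 0 0 0 -0.2 0.9"}}

```text
time: 22.88
ee_pos: [0.522, -0.0367, 0.1045]
tool_rot: [-179.9, 0.0, -172.2]
contact_force: [1.0, 0.4, -0.7]
opening: 0.11
gripper_force: 58.6
```

Call:
{"fn": "play_rows", "kwargs": {"motion": "0 0 0 0 0 0 0.9; 0 0 0.005 0 0 0 0.9; 0 0 0.01 0 0 0 0.9; 0 0 0.015 0 0 0 0.9; 0 0 0.02 0 0 0 0.9"}}

```text
time: 23.3
ee_pos: [0.5213, -0.0336, 0.0831]
tool_rot: [-180.0, -0.0, -172.1]
contact_force: [0.5, 0.5, -0.8]
opening: 0.106
gripper_force: 58.6
```

```bash
python3 -c "
from h import *
go(*tool(F([-.039,0,.08]),98.2))
s=readout.state(); zb=s['ee_pos'][2]+.0265
f=Rf.T@(s['ee_pos']-O); print('file ee',f.round(4),'plate bottom',zb)
for n in('scene','top'):
    c=capture(n); np.save(f'pics/{n}4.npy',c,allow_pickle=True)
    # assume plate centre at file (f.x-.002,f.y)
    for nm,q in(('hole',[.041,.040]),('hole',[.041,-.040]),('c+-',[.055,.065]),('c',[.055,-.065]),('c',[-.055,-.065]),('c',[-.055,.065])):
        print(n,nm,q,proj(c,F([f[0]-.002+q[0],f[1]+q[1],zb+.004]))[0].round(1))
    for y in(-.04,.04): print('post',proj(c,F([0,y,.062])).round(1))
c=np.load('pics/scene4.npy',allow_pickle=True).item()
i=cv2.resize(c['pixels'][185:265,215:295,::-1],(600,600),interpolation=cv2.INTER_CUBIC); cv2.imwrite('pics/hov.png',i)
"
```

```text
shift [-0.001  -0.0026  0.0031] turn [-0.04 -0.03 -0.3 ]  F [ 0.5  0.5 -0.8] t 23.3 ee [ 0.5213 -0.0336  0.0831] op 0.106
file ee [-0.04    0.0026  0.0831] plate bottom 0.10960079820449173
scene hole [0.041, 0.04] [260.6 212.8]
scene hole [0.041, -0.04] [243.1 228.7]
scene c+- [0.055, 0.065] [269.1 210.6]
scene c [0.055, -0.065] [240.6 236.7]
scene c [-0.055, -0.065] [216.1 215.6]
scene c [-0.055, 0.065] [244.7 191.5]
post [[243.2 237.3]]
post [[260.2 221.8]]
top hole [0.041, 0.04] [283.4 150.9]
top hole [0.041, -0.04] [313.  146.7]
top c+- [0.055, 0.065] [273.4 147.2]
top c [0.055, -0.065] [321.3 140.3]
top c [-0.055, -0.065] [328.  180.4]
top c [-0.055, 0.065] [279.5 187.4]
post [[311.9 150.5]]
post [[283.6 154.5]]
```

View pics/hov.png

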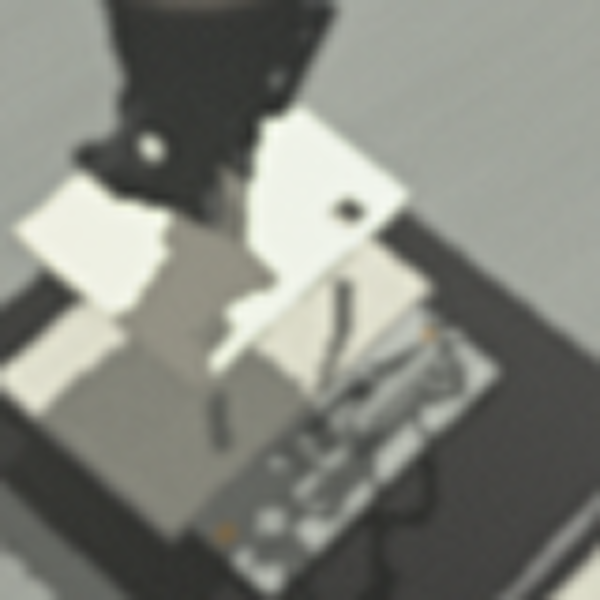

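The hole is at crop (347,209), px (260.8,212.4), and the corner at px (269.2,210.5). Both match the model to 0.5 px, and the post tops agree too. Correcting by 1 mm in x and -2.6 mm in y, then lowering.

Call:
{"fn": "play_rows", "kwargs": {"motion": "-0.001 -0.0026 0.003 0 0 -0.3 0.9; -0.001 -0.0026 0.006 0 0 -0.3 0.9; -0.001 -0.0026 0.009 0 0 -0.3 0.9; -0.001 -0.0026 0.009 0 0 -0.3 0.9; -0.001 -0.0026 0.009 0 0 -0.3 0.9"}}

```text
time: 23.82
ee_pos: [0.5229, -0.0371, 0.0746]
tool_rot: [-179.9, -0.0, -171.9]
contact_force: [-0.0, -0.1, -0.2]
opening: 0.108
gripper_force: 58.7
```

```bash
python3 -c "
from h import *
go(*tool(F([-.039,0,.048]),98.2))
c=capture('scene'); s=readout.state(); f=Rf.T@(s['ee_pos']-O); print(f.round(4))
for y in(.04,):
  print('hole',proj(c,F([f[0]+.039,f[1]+y,s['ee_pos'][2]+.0305])).round(1),'post',proj(c,F([0,y,.062])).round(1))
q=c['pixels'].astype(int)
for r in range(208,236): print(r,' '.join('%3d'%v for v in q[r,252:272].mean(1)))
"
```

```text
shift [-0.      0.0011  0.0266] turn [-0.06 -0.03 -0.09]  F [-0.  -0.1 -0.2] t 23.8167 ee [ 0.5229 -0.0371  0.0746] op 0.108
[-0.0389 -0.0011  0.0747]
hole [[260.1 215.1]] post [[260.2 221.8]]
208 237 238 237 237 237 237 238 239 239 232 211 175 155 155 159 159 160 160 160 161
209 237 237 237 237 237 237 237 238 239 239 235 224 193 167 156 156 160 160 161 161
210 237 237 237 237 237 238 238 238 238 239 240 239 231 205 165 149 155 160 161 162
211 238 237 237 237 237 238 238 238 238 238 239 240 239 232 200 159 151 160 163 163
212 237 237 237 237 237 238 238 236 233 234 238 239 240 239 233 210 178 162 160 163
213 237 237 237 237 238 238 236 224 210 213 228 237 239 241 243 236 196 148 135 153
214 237 237 237 238 237 234 223 202 193 192 204 227 238 241 240 221 162 109 101 128
215 237 237 237 238 235 223 202 196 202 199 196 221 238 237 214 160 107  76  76  96
216 237 237 237 237 237 229 217 214 214 215 219 230 234 210 151  96  73  69  71  76
217 237 237 237 237 238 237 233 229 225 229 232 227 213 171 118  78  67  70  71  72
218 237 237 237 237 237 237 238 237 235 234 226 211 203 192 163 115
[... 744 characters left out ...]
 215 210 196 180 181 181 157
228 214 209 208 210 213 218 212 165 113 136 191 215 216 208 192 181 179 186 185 161
229 200 207 211 212 214 216 205 159 117 152 199 216 209 186 175 178 185 188 183 159
230 208 213 213 212 215 212 185 142 128 176 209 208 188 172 176 185 185 179 165 148
231 215 216 214 213 215 209 171 132 143 189 204 187 174 177 182 179 165 144 136 148
232 206 212 212 213 214 204 164 138 168 195 187 171 171 174 163 141 120 119 140 157
233 166 190 208 213 208 182 145 141 174 180 167 159 146 132 119 103 109 137 154 151
234 132 155 189 209 206 171 136 145 158 154 140 138 126 106 108 118 139 157 151 133
235 124 131 154 188 197 163 129 136 149 135 108 103 112 116 137 152 157 151 138 126
```

Call:
{"fn": "play_rows", "kwargs": {"motion": "0 0.0008 0.006 0 0 0 0.9; 0 0.0008 0.012 0 0 0 0.9; 0 0.0008 0.018 0 0 0 0.9; 0 0.0008 0.024 0 0 0 0.9; 0 0.0008 0.028 0 0 0 0.9"}}

```text
time: 24.28
ee_pos: [0.5224, -0.0364, 0.0457]
tool_rot: [-179.9, -0.1, -171.9]
contact_force: [-0.5, 0.0, -0.4]
opening: 0.109
gripper_force: 58.7
```

```bash
python3 -c "
from h import *
go(*tool(F([-.039,0,-.0085]),98.2))"
```

```text
shift [-0.0004  0.0003  0.0542] turn [-0.06 -0.07 -0.09]  F [-0.5  0.  -0.4] t 24.2833 ee [ 0.5224 -0.0364  0.0457] op 0.109
```

Call:
{"fn": "play_rows", "kwargs": {"motion": "0 0 0.001 0 0 0 0.9; 0 0 0.002 0 0 0 0.9; 0 0 0.004 0 0 0 0.9; 0 0 0.006 0 0 0 0.9; 0 0 0.007 0 0 0 0.9"}}

```text
time: 24.7
ee_pos: [0.5229, -0.0364, 0.0396]
tool_rot: [-179.9, -0.0, -171.9]
contact_force: [-0.5, 0.4, -1.5]
opening: 0.103
gripper_force: 58.7
```

Call:
{"fn": "play_rows", "kwargs": {"motion": "0 0 0.001 0 0 0 0.9; 0 0 0.002 0 0 0 0.9; 0 0 0.003 0 0 0 0.9; 0 0 0.004 0 0 0 0.9; 0 0 0.004 0 0 0 0.9"}}

```text
time: 25.12
ee_pos: [0.5227, -0.0364, 0.0356]
tool_rot: [-179.9, -0.0, -171.9]
contact_force: [1.0, 0.5, -1.8]
opening: 0.104
gripper_force: 58.7
```

Call:
{"fn": "play_rows", "kwargs": {"motion": "0 0 0.001 0 0 0 0.9; 0 0 0.002 0 0 0 0.9; 0 0 0.003 0 0 0 0.9; 0 0 0.004 0 0 0 0.9; 0 0 0.005 0 0 0 0.9"}}

```text
time: 25.53
ee_pos: [0.5228, -0.0364, 0.0306]
tool_rot: [-179.9, -0.0, -171.9]
contact_force: [0.4, -0.2, -0.3]
opening: 0.105
gripper_force: 58.7
```

Call:
{"fn": "play_rows", "kwargs": {"motion": "0 0 0.001 0 0 0 0.9; 0 0 0.002 0 0 0 0.9; 0 0 0.003 0 0 0 0.9; 0 0 0.004 0 0 0 0.9; 0 0 0.005 0 0 0 0.9"}}

```text
time: 25.95
ee_pos: [0.5229, -0.0364, 0.0256]
tool_rot: [-179.9, -0.0, -171.9]
contact_force: [0.7, -0.9, -1.1]
opening: 0.105
gripper_force: 58.7
```

Call:
{"fn": "play_rows", "kwargs": {"motion": "0 0 0.002 0 0 0 0.9; 0 0 0.004 0 0 0 0.9; 0 0 0.006 0 0 0 0.9; 0 0 0.008 0 0 0 0.9; 0 0 0.009 0 0 0 0.9"}}

```text
time: 26.37
ee_pos: [0.5227, -0.0364, 0.0164]
tool_rot: [-179.9, -0.0, -171.9]
contact_force: [-0.8, 0.3, -2.0]
opening: 0.105
gripper_force: 58.7
```

Call:
{"fn": "play_rows", "kwargs": {"motion": "0 0 0.004 0 0 0 0.9; 0 0 0.008 0 0 0 0.9; 0 0 0.012 0 0 0 0.9; 0 0 0.016 0 0 0 0.9; 0 0 0.02 0 0 0 0.9"}}

```text
time: 26.78
ee_pos: [0.5228, -0.0364, -0.0038]
tool_rot: [-179.9, -0.0, -171.9]
contact_force: [0.9, -0.1, -0.3]
opening: 0.1
gripper_force: 58.7
```

Call:
{"fn": "play_rows", "kwargs": {"motion": "0 0 0.001 0 0 0 0.9; 0 0 0.002 0 0 0 0.9; 0 0 0.003 0 0 0 0.9; 0 0 0.004 0 0 0 0.9; 0 0 0.004 0 0 0 0.9"}}

```text
time: 27.2
ee_pos: [0.5228, -0.0364, -0.0073]
tool_rot: [-179.9, -0.0, -171.9]
contact_force: [-0.7, -0.3, -1.5]
opening: 0.105
gripper_force: 58.7
```

Call:
{"fn": "play_rows", "kwargs": {"motion": "0 0 0.0005 0 0 0 0.9; 0 0 0.001 0 0 0 0.9; 0 0 0.001 0 0 0 0.9; 0 0 0.001 0 0 0 0.9; 0 0 0.001 0 0 0 0.9"}}

```text
time: 27.62
ee_pos: [0.5229, -0.0364, -0.0083]
tool_rot: [-179.9, -0.0, -171.9]
contact_force: [-0.2, 0.3, -1.5]
opening: 0.102
gripper_force: 58.7
```

Call:
{"fn": "play_rows", "kwargs": {"motion": "0 0 0.0005 0 0 0 0.9; 0 0 0.001 0 0 0 0.9; 0 0 0.001 0 0 0 0.9; 0 0 0.001 0 0 0 0.9; 0 0 0.001 0 0 0 0.9"}}

```text
time: 28.03
ee_pos: [0.5228, -0.0365, -0.0093]
tool_rot: [-179.9, -0.0, -171.9]
contact_force: [-0.4, -0.2, -1.8]
opening: 0.1
gripper_force: 58.7
```

Call:
{"fn": "play_rows", "kwargs": {"motion": "0 0 0.0005 0 0 0 0.9; 0 0 0.001 0 0 0 0.9; 0 0 0.001 0 0 0 0.9; 0 0 0.001 0 0 0 0.9; 0 0 0.001 0 0 0 0.9"}}

```text
time: 28.45
ee_pos: [0.523, -0.0364, -0.0101]
tool_rot: [-179.9, 0.0, -171.9]
contact_force: [-1.7, 0.7, 6.0]
opening: 0.11
gripper_force: 59.5
```

Contact with the sheets: 6 N at the expected height. Releasing and rising.

Call:
{"fn": "play_rows", "kwargs": {"motion": "0 0 0 0 0 0 0.7; 0 0 0 0 0 0 0.5; 0 0 0 0 0 0 0.4; 0 0 0 0 0 0 0.3; 0 0 -0.005 0 0 0 0.3"}}

```text
time: 28.87
ee_pos: [0.5223, -0.0364, -0.0058]
tool_rot: [-179.9, -0.1, -171.9]
contact_force: [-0.6, 0.2, -0.1]
opening: 0.351
gripper_force: 0.0
```

Call:
{"fn": "play_rows", "kwargs": {"motion": "0 0 -0.03 0 0 0 0.3; 0 0 -0.06 0 0 0 0.3; 0 0 -0.09 0 0 0 0.3; 0 0 -0.12 0 0 0 0.6; 0 0 -0.15 0 0 0 1"}}

```text
time: 29.28
ee_pos: [0.5225, -0.0365, 0.1466]
tool_rot: [-179.9, -0.0, -171.9]
contact_force: [0.4, 0.6, 0.5]
opening: 0.078
gripper_force: 0.0
```

```bash
python3 -c "
from h import *
c=capture('scene'); np.save('pics/filed.npy',c,allow_pickle=True)
go(*tool(F([.05,0,.16]),8.2)); go(*tool(F([.05,0,.16]),98.2))
for nm,q in(('hole',[0,.040]),('hole',[0,-.040]),('c+-',[.014,.065]),('c',[.014,-.065]),('c',[-.096,-.065]),('c',[-.096,.065])):
    print(nm,q,proj(c,F(q+[.022]))[0].round(1))
q=c['pixels'].astype(int)
for r in range(205,258): print(r,''.join(' .:-=+*#%@'[min(9,int(v)//26)] for v in q[r,210:285].mean(1)))
"
```

```text
shift [-0.0866  0.0012 -0.0075] turn [ 0.24  0.34 89.86]  F [ 4.6 -0.4  7.1] t 29.3333 ee [ 0.5253 -0.0366  0.1519] op 0.007
shift [-0.0866  0.0012 -0.0075] turn [-0.06  0.37 -0.14]  F [ 4.6 -0.4  7.1] t 29.3333 ee [ 0.5253 -0.0366  0.1519] op 0.007
hole [0, 0.04] [260.  227.7]
hole [0, -0.04] [243.6 243.1]
c+- [0.014, 0.065] [268.  225.5]
c [0.014, -0.065] [241.3 250.7]
c [-0.096, -0.065] [218.2 230.5]
c [-0.096, 0.065] [245.1 207.1]
205 ***************************+=-::::::-=**+-::::::-=+************************
206 **************************+=-::::::-=*#%#+=::::::-=++**********************
207 *************************+=-::::::-+*#%%%#*=-:::::--++*********************
208 ************************+=-::::::-+#%%%%%%#*=-:::::--=+********************
209 ***********************+=-::::::=*%@@%%%%%%#*+=-:::::-=+*******************
210 **********************+=-:::::-=*%@@@@%%%%%%%#*=-:::::-=++*****************
211 ***************+****+=--:::::-+#%@@@@@@%%%%%%%#*=-:::::--=+****************
212 *******************+=--:::::-+#@@@@@@@@@@%%%%%%#*+-::::::-=+***************
213 ************++***
[... 2878 characters left out ...]
:::-+*%%%%%%###%#+********+=-=++==---=++=--:::::::::::::::::
250 ****+=--:::::::::::-+*#%%%%%##**+++******+=-+++=---=+*+-:::::::::::::::::::
251 *****++=-:::::::::::-=*#%%%%%#*+++******+=--=====-=+*+=::::::::::::::::::::
252 *******+=::::::::::::-=*#%%%%%*++*******+==--======++=-::::::::::::::::::::
253 ********+--::::::::::::=+#%%%#*++********++=-=====++=::::::::::::::::::::::
254 ********++=-::::::::::::-+#%#*++**********+==+*++++=:::::::::::::::::::::::
255 **********+=-::::::::::::-+**==+*******++++=+****+=-:::::::::::::::::::::::
256 ***********+=-::::::::::::-==-:=+++****+=====***+=-::::::::::::::::::::::::
257 ************+=-:::::::::::::::::-=++**+=----=+*+=::::::::::::::::::::::::::
```

The numeric scene dump shows the plate corners and holes at their filed positions, with both posts through the holes. Next I'll bring the shut fingers to the bar from behind and above.

```bash
python3 -c "
from h import *
go(*tool(F([.047,0,.105]),98.2))"
```

```text
shift [-0.0832  0.0012  0.0475] turn [-0.06  0.37 -0.14]  F [ 4.6 -0.4  7.1] t 29.3333 ee [ 0.5253 -0.0366  0.1519] op 0.007
```

Call:
{"fn": "play_rows", "kwargs": {"motion": "-0.03 0.001 -0.008 0 0 -0.1 1; -0.06 0.001 0 0 0 -0.1 1; -0.084 0.001 0.015 0 0 -0.1 1; -0.084 0.001 0.03 0 0 -0.1 1; -0.084 0.001 0.045 0 0 -0.1 1"}}

```text
time: 29.75
ee_pos: [0.6069, -0.0232, 0.099]
tool_rot: [-179.9, 0.0, -171.8]
contact_force: [-0.7, -0.4, -0.6]
opening: 0.004
gripper_force: 0.0
```

Call:
{"fn": "play_rows", "kwargs": {"motion": "0 0 0.01 0 0 0 1; 0 0 0.02 0 0 0 1; 0 0 0.029 0 0 0 1; 0 0 0.029 0 0 0 1; 0 0 0.029 0 0 0 1"}}

```text
time: 30.17
ee_pos: [0.6057, -0.0236, 0.0708]
tool_rot: [-179.9, -0.0, -171.8]
contact_force: [-0.1, -0.3, 1.2]
opening: 0.003
gripper_force: 0.0
```

```bash
python3 -c "
from h import *
go(*tool(F([.053,0,.0695]),98.2))"
```

```text
shift [-0.008  -0.0005  0.0013] turn [-0.05 -0.03  0.  ]  F [-0.1 -0.3  1.2] t 30.1667 ee [ 0.6057 -0.0236  0.0708] op 0.003
```

Call:
{"fn": "play_rows", "kwargs": {"motion": "-0.004 0 0.0005 0 0 0 1; -0.008 0 0.0013 0 0 0 1; -0.011 0 0.002 0 0 0 1; -0.0135 0 0.0035 0 0 0 1; -0.016 0 0.0047 0 0 0 1"}}

```text
time: 30.58
ee_pos: [0.6221, -0.0211, 0.066]
tool_rot: [-179.9, -0.0, -171.8]
contact_force: [-1.8, 0.8, 2.6]
opening: -0.002
gripper_force: 1.7
```

Call:
{"fn": "play_rows", "kwargs": {"motion": "-0.0015 0 0.0009 0 0 0 1; -0.003 0 0.0018 0 0 0 1; -0.0045 0 0.0027 0 0 0 1; -0.006 0 0.0036 0 0 0 1; -0.0077 0 0.0045 0 0 0 1"}}

```text
time: 31.0
ee_pos: [0.629, -0.0203, 0.0617]
tool_rot: [-180.0, -0.1, -171.8]
contact_force: [-5.2, -0.5, 8.8]
opening: 0.002
gripper_force: 4.3
```

Call:
{"fn": "play_rows", "kwargs": {"motion": "-0.0014 0 0.0011 0 0 0 1; -0.0028 0 0.0021 0 0 0 1; -0.0042 0 0.0032 0 0 0 1; -0.0056 0 0.0042 0 0 0 1; -0.0071 0 0.0053 0 0 0 1"}}

```text
time: 31.42
ee_pos: [0.6363, -0.0192, 0.0566]
tool_rot: [-180.0, -0.0, -171.8]
contact_force: [-5.2, -0.3, 11.3]
opening: 0.001
gripper_force: 4.9
```

Call:
{"fn": "play_rows", "kwargs": {"motion": "-0.0013 0 0.0012 0 0 0 1; -0.0026 0 0.0023 0 0 0 1; -0.0039 0 0.0035 0 0 0 1; -0.0052 0 0.0047 0 0 0 1; -0.0065 0 0.0059 0 0 0 1"}}

```text
time: 31.83
ee_pos: [0.6431, -0.0182, 0.0509]
tool_rot: [-180.0, 0.0, -171.8]
contact_force: [-3.1, 0.7, 10.3]
opening: -0.002
gripper_force: 5.3
```

Call:
{"fn": "play_rows", "kwargs": {"motion": "-0.0013 0 0.0013 0 0 0 1; -0.0026 0 0.0026 0 0 0 1; -0.0039 0 0.0039 0 0 0 1; -0.0052 0 0.0052 0 0 0 1; -0.0065 0 0.0065 0 0 0 1"}}

```text
time: 32.25
ee_pos: [0.6495, -0.0173, 0.0443]
tool_rot: [-180.0, 0.0, -171.8]
contact_force: [-4.5, -0.2, 9.3]
opening: -0.005
gripper_force: 4.9
```

Call:
{"fn": "play_rows", "kwargs": {"motion": "-0.0012 0 0.0014 0 0 0 1; -0.0023 0 0.0028 0 0 0 1; -0.0035 0 0.0041 0 0 0 1; -0.0047 0 0.0055 0 0 0 1; -0.0058 0 0.0069 0 0 0 1"}}

```text
time: 32.67
ee_pos: [0.655, -0.0165, 0.0372]
tool_rot: [-180.0, -0.0, -171.8]
contact_force: [-4.3, 0.2, 7.9]
opening: -0.0
gripper_force: 4.3
```

Call:
{"fn": "play_rows", "kwargs": {"motion": "-0.0009 0 0.0015 0 0 0 1; -0.0018 0 0.003 0 0 0 1; -0.0027 0 0.0045 0 0 0 1; -0.0036 0 0.006 0 0 0 1; -0.0045 0 0.0074 0 0 0 1"}}

```text
time: 33.08
ee_pos: [0.6596, -0.0158, 0.0298]
tool_rot: [-180.0, 0.0, -171.8]
contact_force: [-3.7, 0.7, 8.4]
opening: -0.0
gripper_force: 4.0
```

Call:
{"fn": "play_rows", "kwargs": {"motion": "-0.0009 0 0.0015 0 0 0 1; -0.0018 0 0.003 0 0 0 1; -0.0027 0 0.0045 0 0 0 1; -0.0036 0 0.006 0 0 0 1; -0.0043 0 0.0076 0 0 0 1"}}

```text
time: 33.5
ee_pos: [0.6635, -0.0152, 0.0219]
tool_rot: [-180.0, -0.0, -171.8]
contact_force: [-3.7, -0.3, 6.2]
opening: -0.0
gripper_force: 3.0
```

Call:
{"fn": "play_rows", "kwargs": {"motion": "-0.0006 0 0.0015 0 0 0 1; -0.0012 0 0.003 0 0 0 1; -0.0018 0 0.0045 0 0 0 1; -0.0024 0 0.006 0 0 0 1; -0.003 0 0.0075 0 0 0 1"}}

```text
time: 33.92
ee_pos: [0.6664, -0.0148, 0.0143]
tool_rot: [-180.0, -0.0, -171.8]
contact_force: [-2.9, -0.4, 5.4]
opening: 0.001
gripper_force: 2.1
```

Call:
{"fn": "play_rows", "kwargs": {"motion": "-0.0004 0 0.001 0 0 0 1; -0.0007 0 0.002 0 0 0 1; -0.001 0 0.003 0 0 0 1; -0.001 0 0.004 0 0 0 1; -0.001 0 0.004 0 0 0 1"}}

```text
time: 34.33
ee_pos: [0.6678, -0.0146, 0.0102]
tool_rot: [-179.9, 0.0, -171.8]
contact_force: [-0.9, 1.4, 1.9]
opening: 0.0
gripper_force: 1.5
```

Call:
{"fn": "play_rows", "kwargs": {"motion": "0 0 0.0005 0 0 0 1; 0 0 0.001 0 0 0 1; 0 0 0.001 0 0 0 1; 0 0 0.001 0 0 0 1; 0 0 0.001 0 0 0 1"}}

```text
time: 34.75
ee_pos: [0.6679, -0.0146, 0.0095]
tool_rot: [-179.9, 0.0, -171.8]
contact_force: [1.4, 0.3, 3.4]
opening: -0.001
gripper_force: 1.7
```

Call:
{"fn": "play_rows", "kwargs": {"motion": "0 0 0.0005 0 0 0 1; 0 0 0.001 0 0 0 1; 0 0 0.001 0 0 0 1; 0 0 0.001 0 0 0 1; 0 0 0.001 0 0 0 1"}}

```text
time: 35.17
ee_pos: [0.6679, -0.0146, 0.0085]
tool_rot: [-179.9, 0.0, -171.8]
contact_force: [2.1, 0.7, 4.6]
opening: 0.001
gripper_force: 1.9
```

Call:
{"fn": "play_rows", "kwargs": {"motion": "0 0 0.0005 0 0 0 1; 0 0 0.001 0 0 0 1; 0 0 0.001 0 0 0 1; 0 0 0.001 0 0 0 1; 0 0 0.001 0 0 0 1"}}

```text
time: 35.58
ee_pos: [0.6675, -0.0148, 0.0073]
tool_rot: [-179.9, -0.0, -171.8]
contact_force: [1.9, 0.4, 2.8]
opening: -0.001
gripper_force: 1.5
```

Call:
{"fn": "play_rows", "kwargs": {"motion": "0 0 0.0005 0 0 0 1; 0 0 0.001 0 0 0 1; 0 0 0.001 0 0 0 1; 0 0 0.001 0 0 0 1; 0 0 0.001 0 0 0 1"}}

```text
time: 36.0
ee_pos: [0.6675, -0.0147, 0.0063]
tool_rot: [-179.9, -0.0, -171.8]
contact_force: [1.3, 0.9, 2.2]
opening: -0.003
gripper_force: 1.2
```

Call:
{"fn": "play_rows", "kwargs": {"motion": "0 0 0.0003 0 0 0 1; 0 0 0.0006 0 0 0 1; 0 0 0.0006 0 0 0 1; 0 0 0.0006 0 0 0 1; 0 0 0.0006 0 0 0 1"}}

```text
time: 36.42
ee_pos: [0.6676, -0.0147, 0.0057]
tool_rot: [-179.9, -0.0, -171.8]
contact_force: [1.9, -0.2, 2.9]
opening: -0.003
gripper_force: 1.2
```

Call:
{"fn": "play_rows", "kwargs": {"motion": "0 0 0.0003 0 0 0 1; 0 0 0.0006 0 0 0 1; 0 0 0.0006 0 0 0 1; 0 0 0.0006 0 0 0 1; 0 0 0.0006 0 0 0 1"}}

```text
time: 36.83
ee_pos: [0.6676, -0.0146, 0.0051]
tool_rot: [-179.9, -0.0, -171.8]
contact_force: [1.5, 0.7, 2.3]
opening: -0.0
gripper_force: 1.1
```

Call:
{"fn": "play_rows", "kwargs": {"motion": "0 0 0.0003 0 0 0 1; 0 0 0.0006 0 0 0 1; 0 0 0.0006 0 0 0 1; 0 0 0.0006 0 0 0 1; 0 0 0.0006 0 0 0 1"}}

```text
time: 37.25
ee_pos: [0.6676, -0.0147, 0.0045]
tool_rot: [-179.9, -0.0, -171.8]
contact_force: [1.3, 1.0, 2.0]
opening: -0.0
gripper_force: 0.9
```

Call:
{"fn": "play_rows", "kwargs": {"motion": "0 0 0.0003 0 0 0 1; 0 0 0.0006 0 0 0 1; 0 0 0.0006 0 0 0 1; 0 0 0.0006 0 0 0 1; 0 0 0.0006 0 0 0 1"}}

```text
time: 37.67
ee_pos: [0.6675, -0.0147, 0.0039]
tool_rot: [-179.9, -0.0, -171.8]
contact_force: [2.4, 0.7, 1.1]
opening: 0.0
gripper_force: 0.8
```

Call:
{"fn": "play_rows", "kwargs": {"motion": "0 0 0.0003 0 0 0 1; 0 0 0.0006 0 0 0 1; 0 0 0.0006 0 0 0 1; 0 0 0.0006 0 0 0 1; 0 0 0.0006 0 0 0 1"}}

```text
time: 38.08
ee_pos: [0.6676, -0.0147, 0.0033]
tool_rot: [-179.9, -0.0, -171.8]
contact_force: [0.7, -0.1, 1.4]
opening: 0.002
gripper_force: 0.7
```

Call:
{"fn": "play_rows", "kwargs": {"motion": "0 0 0.0003 0 0 0 1; 0 0 0.0006 0 0 0 1; 0 0 0.0006 0 0 0 1; 0 0 0.0006 0 0 0 1; 0 0 0.0006 0 0 0 1"}}

```text
time: 38.5
ee_pos: [0.6675, -0.0147, 0.0027]
tool_rot: [-179.9, -0.0, -171.8]
contact_force: [0.7, 0.7, 1.5]
opening: -0.004
gripper_force: 0.6
```

Call:
{"fn": "play_rows", "kwargs": {"motion": "0 0 0.0003 0 0 0 1; 0 0 0.0006 0 0 0 1; 0 0 0.0006 0 0 0 1; 0 0 0.0006 0 0 0 1; 0 0 0.0006 0 0 0 1"}}

```text
time: 38.92
ee_pos: [0.6677, -0.0147, 0.0022]
tool_rot: [-179.9, -0.0, -171.8]
contact_force: [-0.3, 0.2, 1.4]
opening: -0.002
gripper_force: 1.1
```

Call:
{"fn": "play_rows", "kwargs": {"motion": "0 0 0.0003 0 0 0 1; 0 0 0.0006 0 0 0 1; 0 0 0.0006 0 0 0 1; 0 0 0.0006 0 0 0 1; 0 0 0.0006 0 0 0 1"}}

```text
time: 39.33
ee_pos: [0.6678, -0.0147, 0.0017]
tool_rot: [-179.9, 0.0, -171.8]
contact_force: [1.4, 0.0, 4.5]
opening: 0.005
gripper_force: 2.0
```

Call:
{"fn": "play_rows", "kwargs": {"motion": "0 0 0.0003 0 0 0 1; 0 0 0.0006 0 0 0 1; 0 0 0.0006 0 0 0 1; 0 0 0.0006 0 0 0 1; 0 0 0.0006 0 0 0 1"}}

```text
time: 39.75
ee_pos: [0.6678, -0.0147, 0.0012]
tool_rot: [-179.9, 0.0, -171.8]
contact_force: [0.8, 0.1, 6.1]
opening: -0.003
gripper_force: 2.9
```

```bash
python3 -c "
from h import *
s=readout.state(); print(s['contact_force'],s['gripper_force'],s['ee_pos'])
c=capture('scene'); np.save('pics/press.npy',c,allow_pickle=True)
q=c['pixels'].astype(int); print([proj(c,F([.111,y,z])).round(1).tolist() for z in(.036,.04) for y in(-.033,.033)])
for r in range(244,264): print(r,' '.join('%3d'%v for v in q[r,262:284].mean(1)))
s=readout.state(); print(s['contact_force'],s['gripper_force'])
"
```

```text
[0.84906069 0.14391052 6.06672952] 2.8565242141485214 [ 0.66784428 -0.01467149  0.00115427]
[[[270.0, 261.1]], [[283.6, 247.4]], [[270.0, 260.6]], [[283.6, 246.8]]]
244  81  76  80  86  83  67  58  62  61  54  52  53  52  50  50  51  50  51  49  47  47  53
245  85  93 106 108 102  82  68  68  62  58  53  50  51  51  50  50  51  51  47  47  50  64
246  99 130 149 143 128  99  75  68  59  55  53  52  49  50  50  50  49  49  47  50  71  93
247 100 121 139 128 106  88  73  67  59  53  52  51  51  51  51  48  49  49  50  72 109 132
248  84  84  91  87  78  73  71  66  59  53  52  52  50  51  49  48  49  54  70 108 140 149
249  72  59  61  67  69  69  68  63  60  53  51  51  50  51  49  48  49  58  84 127 141 132
250  71  54  60  68  71  71  66  64  61  55  52  52  49  51  48  47  52  62  92 121 116  97
251  80  62  69  71  70  66  60  62  65  59  54  51  50  49  49  55  59  66  88 100  87  71
252 102  86  74  69  66  59  55  57  61  59  52  50  50  48  55  69  75  72  77  78  71  66
253 110 100  84  70  59  54  51  51  53  52  50  49  48  49  58  77  83  74  69  69  66  66
254  89  93  93
[... 258 characters left out ...]
66
257  67  66  68  73  82 101 128 130 102  77  80  94  97  91  76  61  47  44  50  55  62  65
258  67  66  66  66  69  83 112 128 113  91  91  96  90  77  70  61  52  45  45  46  59  64
259  66  66  64  66  66  67  81 102 102  97  96  90  80  68  63  56  49  45  42  45  56  64
260  66  66  67  66  66  64  68  77  88  96  97  90  77  66  57  49  43  45  47  45  49  57
261  62  66  67  65  64  66  65  69  75  85  93  95  87  70  51  43  48  55  56  51  48  57
262  57  61  66  65  66  65  64  66  68  67  71  88  86  67  48  48  57  61  65  59  59  80
263  49  58  66  66  66  64  65  64  63  55  53  62  66  52  46  54  62  63  64  67  81 106
[1.32228466 0.16372307 5.33820488] 2.8540296480059624
```

Call:
{"fn": "play_rows", "kwargs": {"motion": "0 0 0.0003 0 0 0 1; 0 0 0.0006 0 0 0 1; 0 0 0.0006 0 0 0 1; 0 0 0.0006 0 0 0 1; 0 0 0.0006 0 0 0 1"}}

```text
time: 40.22
ee_pos: [0.668, -0.0147, 0.0007]
tool_rot: [-179.9, 0.0, -171.8]
contact_force: [1.4, 1.1, 7.5]
opening: -0.001
gripper_force: 3.6
```

Call:
{"fn": "play_rows", "kwargs": {"motion": "0 0 0.0003 0 0 0 1; 0 0 0.0006 0 0 0 1; 0 0 0.0006 0 0 0 1; 0 0 0.0006 0 0 0 1; 0 0 0.0006 0 0 0 1"}}

```text
time: 40.63
ee_pos: [0.6681, -0.0147, 0.0002]
tool_rot: [-179.9, 0.0, -171.8]
contact_force: [0.6, -0.5, 8.3]
opening: 0.002
gripper_force: 4.4
```

Call:
{"fn": "play_rows", "kwargs": {"motion": "0 0 0.0003 0 0 0 1; 0 0 0.0006 0 0 0 1; 0 0 0.0006 0 0 0 1; 0 0 0.0006 0 0 0 1; 0 0 0.0006 0 0 0 1"}}

```text
time: 41.05
ee_pos: [0.6682, -0.0146, -0.0002]
tool_rot: [-179.9, 0.0, -171.8]
contact_force: [0.6, 0.6, 10.7]
opening: -0.001
gripper_force: 5.1
```

Call:
{"fn": "play_rows", "kwargs": {"motion": "0 0 0 0 0 0 1; 0 0 0 0 0 0 1; 0 0 0.0002 0 0 0 1; 0 0 0.0002 0 0 0 1; 0 0 0.0002 0 0 0 1"}}

```text
time: 41.47
ee_pos: [0.6682, -0.0147, -0.0004]
tool_rot: [-179.9, 0.1, -171.8]
contact_force: [0.7, 0.7, 9.8]
opening: -0.001
gripper_force: 5.4
```

Call:
{"fn": "play_rows", "kwargs": {"motion": "0 0 0 0 0 0 1; 0 0 0 0 0 0 1; 0 0 0.0002 0 0 0 1; 0 0 0.0002 0 0 0 1; 0 0 0.0002 0 0 0 1"}}

```text
time: 41.88
ee_pos: [0.6682, -0.0147, -0.0005]
tool_rot: [-179.9, 0.1, -171.8]
contact_force: [0.3, 0.5, 11.9]
opening: -0.004
gripper_force: 5.7
```

About 11 N held on the stop for roughly 0.8 s. Backing off straight up and clear.

Call:
{"fn": "play_rows", "kwargs": {"motion": "0 0 -0.001 0 0 0 1; 0 0 -0.004 0 0 0 1; 0 0 -0.01 0 0 0 1; 0 0 -0.03 0 0 0 1; 0 0 -0.06 0 0 0 1"}}

```text
time: 42.3
ee_pos: [0.6653, -0.0147, 0.0569]
tool_rot: [-180.0, -0.3, -171.8]
contact_force: [0.2, 0.1, -0.8]
opening: -0.002
gripper_force: 0.0
```

Call:
{"fn": "play_rows", "kwargs": {"motion": "0 0 -0.04 0 0 0 1; 0 0 -0.08 0 0 0 1; -0.02 -0.02 -0.11 0 0 0 1; -0.05 0.02 -0.13 0 0 0 1; -0.06 0.05 -0.13 0 0 0 1"}}

```text
time: 42.72
ee_pos: [0.7223, 0.038, 0.1932]
tool_rot: [-179.8, 0.3, -172.2]
contact_force: [1.6, 1.0, -0.4]
opening: 0.005
gripper_force: 0.0
```

```bash
python3 -c "
from h import *
c=capture('scene'); np.save('pics/end.npy',c,allow_pickle=True)
s=readout.state(); print(s['contact_force'],s['ee_pos'])
q=c['pixels'].astype(int);p=np.load('pics/scene.npy',allow_pickle=True).item()['pixels'].astype(int)
for n,m in(('now',q),('start',p)):
  print(n)
  for r in range(216,266): print(r,''.join(' .:-=+*#%@'[min(9,int(v)//26)] for v in m[r,236:292].mean(1)))
"
```

```text
[-1.74630192 11.08037535 -1.31347142] [0.72261461 0.05274856 0.19116771]
now
216 %@@@@@@@@@@@@@@@@@@%%%%%%%#*+-::::::-=+*****************
217 @@@@@@@@@@@@@@@@@@@@@%%%%%%%#*=-:::::-=++***************
218 @@@@@@@@@@@@@@@@@@@@@@%%%%%%%#*=-:::::--=+**************
219 @@@@@@@@@@@@@@@@@@@@@@@%%%%%%%#*=-::::::-=+*************
220 @@%%@@@@@@@@@@@@@@@@@@@%%#%%%%%#*+=::::::-=+************
221 @@%%%@@@%@@@@@@@@@@@@@@%**#%%%%%%#*=-:::::-=++**********
222 @@%*#%@@%%@@@@@@@@@@@@@#+=*##%%%%%#*=::::::--=+*********
223 @@%*+#%@@@@@@@@@@@@@@@@#==+**##%%%%*=-:::::::-=+********
224 @@%*=+*%@@@@@@@@@@@@@@@#=+##**##%%#+=-::::::::-=++******
225 @@%*==+*%@@@@@@@@@@@@@@#=+%%#*+###*=-::::::::::--=+*****
226 @@%*===+*%%%%@@@@@@@@@@#=+%@%#*****+=-:::::::::::-=+****
227 @@%*+====***%@@@@@@@@@%*==#%@%*++*#*+=-:::::::::::-=+***
228 @@#+++=====+%@@@@@@@@%%+==#%@%*=+**#*+=-:::::::::::-=++*
229 @@#++++====+%@@@@@@@@@%+=*%%%*++++*****+-:::::::::::--=+
230 @%*+++++===+%@@@@@@@@@#++%%%*++**+==+*#*+=-:::::::::::-=
231 %*+++++++==*%@@@@@@@@@#*#%%#++*#*+==+**#*+=-:::::::::::-
232 #*+++++++++#%@@@@@@@@@#*%%#***##*+=+****#*+
[... 4382 characters left out ...]
-=+=-::::::-=++=-:::::::::::=
255 +*+=-+******+====-===+*+=:::-=+=-::::-=++=-::::::::::-==
256 -=-::-==++**+=----+++==-:::::-=+=-::-=++=::.::::::::-===
257 ::::.::-=+**+=----+*+=-:::::::-===--=++=-:...:::::::===-
258 ::::...:-+**+----=+*+-:.:::::::-===+++=-::....:::::-==-:
259 :::::...:-=+=---=+++=:.::::::::::-=++=-:::....::::-==-::
260 ::::::...:-==--=+++=:...:::::::::-=+++=::......::-==-:::
261 :::::::...::--=+++=::...::::::::::--=++=:..::..:-==-:::=
262 :::::::::..::-+++=:::::...::::::::::-==-:.::::::-=-:::=*
263 ::::::::::..:-=+=::::::::..:::::::::::::..:::::-=-:::=*#
264 ::::::::::::.:--::::::::::..:::::::::....::::--=-:::=*##
265 ::::::::::::::::::::::::::...:::::::....::::-==-:::=*###
```

The end state matches the starting closed state: lever home, arches on the posts, and the plate beneath. Settling, then handing in.

Call:
{"fn": "play_rows", "kwargs": {"motion": "0 0 0 0 0 0 1; 0 0 0 0 0 0 1; 0 0 0 0 0 0 1; 0 0 0 0 0 0 1; 0 0 0 0 0 0 1"}}

```text
time: 43.18
ee_pos: [0.7193, 0.0414, 0.1885]
tool_rot: [-179.9, -0.0, -171.9]
contact_force: [0.3, 0.5, 1.0]
opening: 0.003
gripper_force: 0.0
```

```bash
python3 -c "
from rig import manip
print(manip.finish_job())"
```

```text
the job is handed in; nothing more can be done
None
```

The plate is filed over both posts, the lever is home with the rings closed, and about 11 N was held on its stop for roughly 0.8 s (no reading over 12 N down on the mechanism); I handed the job in at 43 s of the 72 s allowed, and no verdict came back.

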